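# Scoop brass feet from the pick tray into the dish

## Task

Take the small steel scoop by its handle, scoop up brass feet from the pick tray and tip at least three of the five into the round steel dish; any left over must stay in the tray and none may end up elsewhere. Then stand the scoop back flat on its black rubber pad, with the whole pan on the pad, and let go. Do not touch the feet with the gripper, and leave the dish and everything else on the bench where they are.

Things in the scene. Friction and masses are not known exactly. Their poses are not given: they have to be found in the camera images.
- scoop: small hand scoop: steel pan, open on top and at its +x edge (lip); black handle. Origin: centre of pan's underside, z up when standing flat. Pan x -35 to 40 mm, 72 wide in y; floor 2.5 thick, thinning to the lip over 18 mm; sides 2.5 thick, 27 tall at the back, 8 at x = 30; back 28 tall. Handle: square bar 18 x 18, its axis rising backwards from (-42, 0, 14) to (-82, 0, 100) mm
- scoop_lip (a point): middle of the scoop's lip, at its underside, (40, 0, 0) mm from the scoop's origin
- scoop_grip (a point): point on the handle's axis to grip across y (18 mm wide), (-68, 0, 70) mm from the scoop's origin, 33 mm short of the handle's end; same axes as the scoop
- tray: aluminium pick tray fixed to the bench. Origin: underside, x along the tray. Flat floor 3 mm thick from x = -125 to +50 mm, then a ramp at 45 degrees up to 30 mm height at x = 77 and an end wall (x = 77 to 80), top 45 mm above the bench; side walls 30 mm tall, inner faces at y = -49 and +49 mm; at the -x end only a low sill, 3 mm thick, its top 10 mm above the bench
- tray_ramp_foot (a point): middle of the line where the tray's floor meets the ramp, on the floor's surface, (50, 0, 3) mm from the tray's origin; axes of the tray
- dish: round open steel dish, loose, 0.4 kg, standing on the bench: 130 mm across at the rim, 114 mm at the bottom, 40 mm tall, wall 3 mm, base 4 mm. Origin: centre of its underside
- rest_pad: square flat black rubber pad, 130 x 130 mm, 5 mm thick, fixed to the bench, on which the scoop stands at the start. Origin: centre of its underside
- foot1: one of five alike loose brass equipment feet in the tray: squat cylinder 16 mm across, 14 mm tall, both rims bevelled by 3 mm, about 20 g. Origin: its centre
- foot2: one of five alike loose brass equipment feet in the tray: squat cylinder 16 mm across, 14 mm tall, both rims bevelled by 3 mm, about 20 g. Origin: its centre
- foot3: one of five alike loose brass equipment feet in the tray: squat cylinder 16 mm across, 14 mm tall, both rims bevelled by 3 mm, about 20 g. Origin: its centre
- foot4: one of five alike loose brass equipment feet in the tray: squat cylinder 16 mm across, 14 mm tall, both rims bevelled by 3 mm, about 20 g. Origin: its centre
- foot5: one of five alike loose brass equipment feet in the tray: squat cylinder 16 mm across, 14 mm tall, both rims bevelled by 3 mm, about 20 g. Origin: its centre
- flux_jar: bystander: amber glass jar with black cap, 36 mm across, 45 mm tall. Origin: centre of its underside
- tin: bystander: round aluminium tin, 41 mm across, 30 mm tall. Origin: centre of its underside
- tape_roll: bystander: roll of tan tape lying flat, 76 mm across, 18 mm tall. Origin: centre of its underside
- phone: bystander: opened phone lying flat, 148 x 72 x 9 mm. Origin: centre of its underside
- screwdriver: bystander: screwdriver lying flat along its x axis, 170 mm long
- meter: bystander: grey hand multimeter lying flat, 150 x 75 mm, 39 mm tall. Origin: centre of its underside

How it is judged:
On the way, in this order (a step that is already met when the one before it is completed fails the run):
1. at least one brass foot is carried in the scoop, well clear of the bench (((height (world z) of foot1 above 0.06 m and x of foot1 in the frame of scoop between -0.036 and 0.042 m and y of foot1 in the frame of scoop between -0.036 and 0.036 m and z of foot1 in the frame of scoop between 0 and 0.045 m) or (height (world z) of foot2 above 0.06 m and x of foot2 in the frame of scoop between -0.036 and 0.042 m and y of foot2 in the frame of scoop between -0.036 and 0.036 m and z of foot2 in the frame of scoop between 0 and 0.045 m) or (height (world z) of foot3 above 0.06 m and x of foot3 in the frame of scoop between -0.036 and 0.042 m and y of foot3 in the frame of scoop between -0.036 and 0.036 m and z of foot3 in the frame of scoop between 0 and 0.045 m) or (height (world z) of foot4 above 0.06 m and x of foot4 in the frame of scoop between -0.036 and 0.042 m and y of foot4 in the frame of scoop between -0.036 and 0.036 m and z of foot4 in the frame of scoop between 0 and 0.045 m) or (height (world z) of foot5 above 0.06 m and x of foot5 in the frame of scoop between -0.036 and 0.042 m and y of foot5 in the frame of scoop between -0.036 and 0.036 m and z of foot5 in the frame of scoop between 0 and 0.045 m))), for 0.1 s.
2. at least three of the five brass feet are in the dish ((((horizontal distance between foot1 and dish below 0.062 m and z of foot1 in the frame of dish below 0.045 m) and (horizontal distance between foot2 and dish below 0.062 m and z of foot2 in the frame of dish below 0.045 m) and (horizontal distance between foot3 and dish below 0.062 m and z of foot3 in the frame of dish below 0.045 m)) or ((horizontal distance between foot1 and dish below 0.062 m and z of foot1 in the frame of dish below 0.045 m) and (horizontal distance between foot2 and dish below 0.062 m and z of foot2 in the frame of dish below 0.045 m) and (horizontal distance between foot4 and dish below 0.062 m and z of foot4 in the frame of dish below 0.045 m)) or ((horizontal distance between foot1 and dish below 0.062 m and z of foot1 in the frame of dish below 0.045 m) and (horizontal distance between foot2 and dish below 0.062 m and z of foot2 in the frame of dish below 0.045 m) and (horizontal distance between foot5 and dish below 0.062 m and z of foot5 in the frame of dish below 0.045 m)) or ((horizontal distance between foot1 and dish below 0.062 m and z of foot1 in the frame of dish below 0.045 m) and (horizontal distance between foot3 and dish below 0.062 m and z of foot3 in the frame of dish below 0.045 m) and (horizontal distance between foot4 and dish below 0.062 m and z of foot4 in the frame of dish below 0.045 m)) or ((horizontal distance between foot1 and dish below 0.062 m and z of foot1 in the frame of dish below 0.045 m) and (horizontal distance between foot3 and dish below 0.062 m and z of foot3 in the frame of dish below 0.045 m) and (horizontal distance between foot5 and dish below 0.062 m and z of foot5 in the frame of dish below 0.045 m)) or ((horizontal distance between foot1 and dish below 0.062 m and z of foot1 in the frame of dish below 0.045 m) and (horizontal distance between foot4 and dish below 0.062 m and z of foot4 in the frame of dish below 0.045 m) and (horizontal distance between foot5 and dish below 0.062 m and z of foot5 in the frame of dish below 0.045 m)) or ((horizontal distance between foot2 and dish below 0.062 m and z of foot2 in the frame of dish below 0.045 m) and (horizontal distance between foot3 and dish below 0.062 m and z of foot3 in the frame of dish below 0.045 m) and (horizontal distance between foot4 and dish below 0.062 m and z of foot4 in the frame of dish below 0.045 m)) or ((horizontal distance between foot2 and dish below 0.062 m and z of foot2 in the frame of dish below 0.045 m) and (horizontal distance between foot3 and dish below 0.062 m and z of foot3 in the frame of dish below 0.045 m) and (horizontal distance between foot5 and dish below 0.062 m and z of foot5 in the frame of dish below 0.045 m)) or ((horizontal distance between foot2 and dish below 0.062 m and z of foot2 in the frame of dish below 0.045 m) and (horizontal distance between foot4 and dish below 0.062 m and z of foot4 in the frame of dish below 0.045 m) and (horizontal distance between foot5 and dish below 0.062 m and z of foot5 in the frame of dish below 0.045 m)) or ((horizontal distance between foot3 and dish below 0.062 m and z of foot3 in the frame of dish below 0.045 m) and (horizontal distance between foot4 and dish below 0.062 m and z of foot4 in the frame of dish below 0.045 m) and (horizontal distance between foot5 and dish below 0.062 m and z of foot5 in the frame of dish below 0.045 m)))), for 0.2 s.
At the end, for the whole second after the job is handed in: At least three feet in the dish, every other foot in the dish or the tray, all at rest. Scoop released, at rest, flat (7 degrees) on the pad, its origin within 45 mm of the pad's centre in plan. Dish upright, within 30 mm of its start ((((horizontal distance between foot1 and dish below 0.062 m and z of foot1 in the frame of dish below 0.045 m) and (horizontal distance between foot2 and dish below 0.062 m and z of foot2 in the frame of dish below 0.045 m) and (horizontal distance between foot3 and dish below 0.062 m and z of foot3 in the frame of dish below 0.045 m)) or ((horizontal distance between foot1 and dish below 0.062 m and z of foot1 in the frame of dish below 0.045 m) and (horizontal distance between foot2 and dish below 0.062 m and z of foot2 in the frame of dish below 0.045 m) and (horizontal distance between foot4 and dish below 0.062 m and z of foot4 in the frame of dish below 0.045 m)) or ((horizontal distance between foot1 and dish below 0.062 m and z of foot1 in the frame of dish below 0.045 m) and (horizontal distance between foot2 and dish below 0.062 m and z of foot2 in the frame of dish below 0.045 m) and (horizontal distance between foot5 and dish below 0.062 m and z of foot5 in the frame of dish below 0.045 m)) or ((horizontal distance between foot1 and dish below 0.062 m and z of foot1 in the frame of dish below 0.045 m) and (horizontal distance between foot3 and dish below 0.062 m and z of foot3 in the frame of dish below 0.045 m) and (horizontal distance between foot4 and dish below 0.062 m and z of foot4 in the frame of dish below 0.045 m)) or ((horizontal distance between foot1 and dish below 0.062 m and z of foot1 in the frame of dish below 0.045 m) and (horizontal distance between foot3 and dish below 0.062 m and z of foot3 in the frame of dish below 0.045 m) and (horizontal distance between foot5 and dish below 0.062 m and z of foot5 in the frame of dish below 0.045 m)) or ((horizontal distance between foot1 and dish below 0.062 m and z of foot1 in the frame of dish below 0.045 m) and (horizontal distance between foot4 and dish below 0.062 m and z of foot4 in the frame of dish below 0.045 m) and (horizontal distance between foot5 and dish below 0.062 m and z of foot5 in the frame of dish below 0.045 m)) or ((horizontal distance between foot2 and dish below 0.062 m and z of foot2 in the frame of dish below 0.045 m) and (horizontal distance between foot3 and dish below 0.062 m and z of foot3 in the frame of dish below 0.045 m) and (horizontal distance between foot4 and dish below 0.062 m and z of foot4 in the frame of dish below 0.045 m)) or ((horizontal distance between foot2 and dish below 0.062 m and z of foot2 in the frame of dish below 0.045 m) and (horizontal distance between foot3 and dish below 0.062 m and z of foot3 in the frame of dish below 0.045 m) and (horizontal distance between foot5 and dish below 0.062 m and z of foot5 in the frame of dish below 0.045 m)) or ((horizontal distance between foot2 and dish below 0.062 m and z of foot2 in the frame of dish below 0.045 m) and (horizontal distance between foot4 and dish below 0.062 m and z of foot4 in the frame of dish below 0.045 m) and (horizontal distance between foot5 and dish below 0.062 m and z of foot5 in the frame of dish below 0.045 m)) or ((horizontal distance between foot3 and dish below 0.062 m and z of foot3 in the frame of dish below 0.045 m) and (horizontal distance between foot4 and dish below 0.062 m and z of foot4 in the frame of dish below 0.045 m) and (horizontal distance between foot5 and dish below 0.062 m and z of foot5 in the frame of dish below 0.045 m))) and ((horizontal distance between foot1 and dish below 0.062 m and z of foot1 in the frame of dish below 0.045 m) or (x of foot1 in the frame of tray between -0.128 and 0.082 m and y of foot1 in the frame of tray between -0.051 and 0.051 m and z of foot1 in the frame of tray below 0.05 m)) and ((horizontal distance between foot2 and dish below 0.062 m and z of foot2 in the frame of dish below 0.045 m) or (x of foot2 in the frame of tray between -0.128 and 0.082 m and y of foot2 in the frame of tray between -0.051 and 0.051 m and z of foot2 in the frame of tray below 0.05 m)) and ((horizontal distance between foot3 and dish below 0.062 m and z of foot3 in the frame of dish below 0.045 m) or (x of foot3 in the frame of tray between -0.128 and 0.082 m and y of foot3 in the frame of tray between -0.051 and 0.051 m and z of foot3 in the frame of tray below 0.05 m)) and ((horizontal distance between foot4 and dish below 0.062 m and z of foot4 in the frame of dish below 0.045 m) or (x of foot4 in the frame of tray between -0.128 and 0.082 m and y of foot4 in the frame of tray between -0.051 and 0.051 m and z of foot4 in the frame of tray below 0.05 m)) and ((horizontal distance between foot5 and dish below 0.062 m and z of foot5 in the frame of dish below 0.045 m) or (x of foot5 in the frame of tray between -0.128 and 0.082 m and y of foot5 in the frame of tray between -0.051 and 0.051 m and z of foot5 in the frame of tray below 0.05 m)) and linear speed of each of foot1, foot2, foot3, foot4, foot5 below 0.03 m/s and horizontal distance between scoop and rest_pad below 0.045 m and z of scoop in the frame of rest_pad below 0.012 m and angle between scoop's own z axis and vertical below 0.12 rad and linear speed of scoop below 0.02 m/s and distance of dish from where it was at the start of the episode below 0.03 m and angle between dish's own z axis and vertical below 0.1 rad); the robot touches nothing.
It fails at once if a brass foot is touched with the gripper or the arm (contact force between any of the arm, the fingers and foot1 above 0.3 N or contact force between any of the arm, the fingers and foot2 above 0.3 N or contact force between any of the arm, the fingers and foot3 above 0.3 N or contact force between any of the arm, the fingers and foot4 above 0.3 N or contact force between any of the arm, the fingers and foot5 above 0.3 N).
It fails at once if the dish is pushed away (30 mm) or tipped (17 degrees) (distance of dish from where it was at the start of the episode above 0.03 m or angle between dish's own z axis and vertical above 0.3 rad).
It fails at once if a bystander is moved by more than 20 mm (distance of any of flux_jar, tin, tape_roll, phone, screwdriver, meter from where it was at the start of the episode above 0.02 m).
It also fails if it takes over 64 s, if anything falls off the work surface, if the arm or the gripper's body presses on something with over 40 N, if the wrist force passes 120 N, or if a joint passes its speed limit or range.

## Robot

A 7-joint arm with a two-finger parallel gripper is mounted at the origin on the work surface. World frame = base frame: x ahead of the robot, y to its left, z up, the work surface at z = 0. Lengths are in m, angles in rad, forces in N, time in s.
With the tool pointing down it reaches from about 0.425 to 0.925 m from the base axis. Payload 6.8 kg.
Tool frame: the origin (TCP) lies midway between the tips of the shut fingers; the grasp point (between the pads) lies 19 mm behind it (bot.pinch_z is the distance from the TCP to the grasp point, in m); z points along the fingers, y is the line along which they close (so a half turn about z gives the same grasp; the last joint's range is limited). The gripper opens to 85 mm and grips with 20 to 120 N. Pads are 22 mm wide; open, the fingers measure 114 mm over their backs; the gripper's body (76 mm by 85 mm) begins 54 mm behind the grasp point. The pads swing forward as they close: fully open they stand 13 mm farther back than shut.
Start: joints at [-1.318, 0.477, 0.022, 1.555, -0.011, 1.109, -0.083], TCP at [0.238, 0.632, 0.231] pointing down, gripper open.
Joint ranges: [-2.96, 2.96], [-0.34, 2.1], [-1.41, 1.46], [0.24, 2.44], [-1.37, 4.51], [0.17, 1.92], [-2.96, 2.96]. Speed limits (rad/s): [2.39, 2.39, 3.14, 3.14, 3.14, 3.14, 3.14].

## Interface

Orientations are given as a unit quaternion [w, x, y, z].
In Python, from station import bot, imaging gives the robot as it stands. The module is installed in compiled form; this text tells all that it offers.
- The arm moves only by the tool carry_out, never from a script. Its argument "targets" is a list of rows, each a list of 5 numbers: the shift along the tool's x, y, z in cm, then the turn about the tool's z in degrees, then the opening, from -1 (shut) to 1 (fully open). In form: [[x, y, z, yaw, gripper], ...]. A call has 1 to 12 rows; each row shifts and turns the commanded pose from where the row before left it, along the tool's axes as they then stand; what a row does not reach is not made up. A row lasts 1/10 s, in which the tool goes at most 50 mm and 8.59 degrees, less where a joint would pass 70% of its speed; a pose out of reach is approached as far as the arm can. A call is refused whole if a number of a shift passes 5 or a number of a turn 8.59, either way. A call with a gripper value outside its range is refused whole. The fingers move at their own pace and stop on an object; "force" is the grip in N (left out, the last holds). Time passes only in rows, so rows that do not move let the fingers close. It gives the time, the measured TCP pose, the force, the opening and the grip force at its end, in the units of the state.
- bot.get_obs(): the state, without advancing time (a new reading comes with each control period).
- imaging.read_camera(name): name is "side" or "top"; returns the picture (384x512x3 uint8, red, green, blue); there is no depth.
- imaging.calibration(name): a dict with "fx", "fy", "cx", "cy" (pixels), "k1" (the pictures are not rectified: a ray, as slopes to the right and down, at radius r is drawn at 1 + k1 r^2 times it, then the intrinsics apply), "extrinsics" (4x4, takes a point from world to camera coordinates). Camera axes: x right, y up, looking along -z (the intrinsics and any distortion apply to the point x, -y, -z); pixel columns grow to the right and rows downward; lengths in m; the calibration is good to about 2 mm. A picture is of the moment at which its call begins. calibration takes no time and is no camera call.
- bot.hand_in(): hands the job in; it is judged then, once.
The state is a dict: "t": time; "q": joint angles; "joint_vel": joint speeds; "joint_torque": joint torques, N m; "eef_pos": TCP position; "tool_rot": TCP orientation; "contact_force": force on the tool from outside, world axes, zero at the start; "torque": the same for the moment, N m; "gripper_width": opening from 0.0 (shut) to 1.0 (fully open); "grasp_force": force on a finger pad.
Only numpy, scipy, OpenCV 4.12 (cv2) and the standard library are available. Lean on these libraries where they do the work, as an engineer would, in place of code of your own. Each camera call takes 0.05 s, during which the arm holds its last target. There are 200 camera calls.

## Working session

There is one attempt and no reset: what is moved stays moved. The work goes in short steps, Python scripts to look and compute and a tool call to move; the robot and the scene stay as the last step left them, time stands still between calls to the robot, and variables do not carry over. Pictures are saved under pics/ and viewed, at most 10 in all, crops included, and the job is handed in when it is done.

Besides the shell and the picture viewer there is one more tool, called after "Call:" by a JSON object that holds its "method" and its "body", one argument or row to a line. carry_out: Moves the arm, as the interface text tells. Its arguments: {"type":"object","properties":{"targets":{"type":"array"},"force":{"type":"number"}},"required":["targets"]}

```bash
mkdir -p pics
python3 - <<'E'
from station import bot, imaging
import cv2
for n in ("top","side"):
    cv2.imwrite(f"pics/{n}0.png",cv2.resize(imaging.read_camera(n)[:,:,::-1],(800,600),interpolation=cv2.INTER_CUBIC))
    print(n,imaging.calibration(n))
print(bot.get_obs(),bot.pinch_z)
E
```

```text
top {'fx': 375.1198916306354, 'fy': 375.1198916306354, 'cx': 250.9649073273261, 'cy': 185.39974759695514, 'k1': -0.08914133626963668, 'extrinsics': array([[ 0.00906197, -0.99994853,  0.00456241, -0.01301126],
       [ 0.98201091,  0.0097598 ,  0.18857177, -0.58832462],
       [-0.18860659,  0.0027715 ,  0.98204881, -0.78155334],
       [ 0.        ,  0.        ,  0.        ,  1.        ]])}
side {'fx': 360.98938820768495, 'fy': 360.98938820768495, 'cx': 265.7528794496936, 'cy': 185.0737223187019, 'k1': 0.039141701419823115, 'extrinsics': array([[-0.96251607, -0.27121984, -0.00161782,  0.59160923],
       [ 0.15677265, -0.56120891,  0.81269115, -0.13785859],
       [-0.2213259 ,  0.78197466,  0.58269244, -0.6734654 ],
       [ 0.        ,  0.        ,  0.        ,  1.        ]])}
{'t': 0.1, 'q': array([-1.31810535,  0.47772425,  0.02235806,  1.55634147, -0.01150878,
        1.10927783, -0.08309948]), 'joint_vel': array([-4.23265045e-04, -3.52802452e-03,  7.56407830e-04, -1.75704190e-03,
        1.36752487e-04,  1.16220703e-03, -2.55043548e-05]), 'joint_torque': array([ 5.09933248e-03, -5.97757995e+01,  1.61420155e+00, -2.81951916e+01,
        1.29100299e-02,  5.01844188e-03, -3.53264042e-06]), 'eef_pos': array([0.23811637, 0.63104746, 0.23042334]), 'tool_rot': array([-8.75995016e-05,  1.79417094e-01,  9.83772763e-01, -8.06542353e-04]), 'contact_force': array([-0.29589176, -0.77705953,  0.21244901]), 'torque': array([-0.04575517,  0.01646731, -0.00699033]), 'grasp_force': 0.0, 'gripper_width': 0.9985317893516357} 0.0187
```

View pics/top0.png

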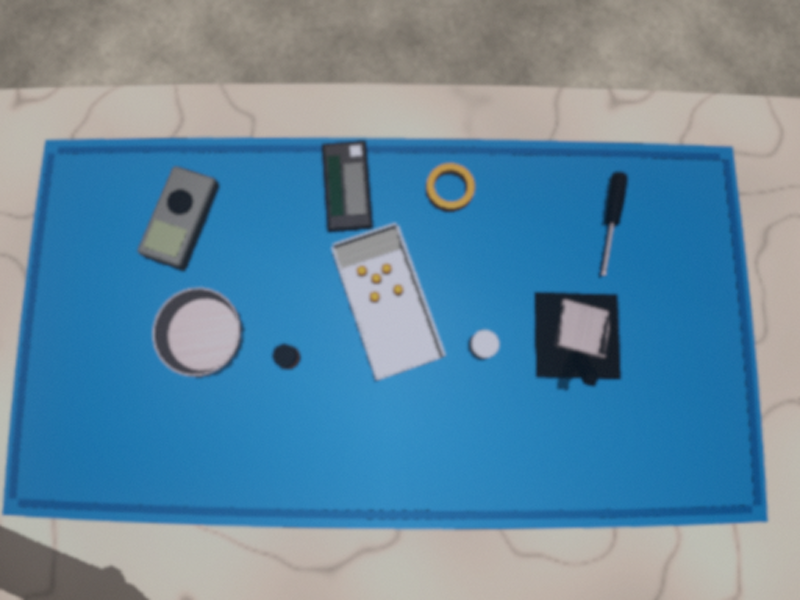

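View pics/side0.png

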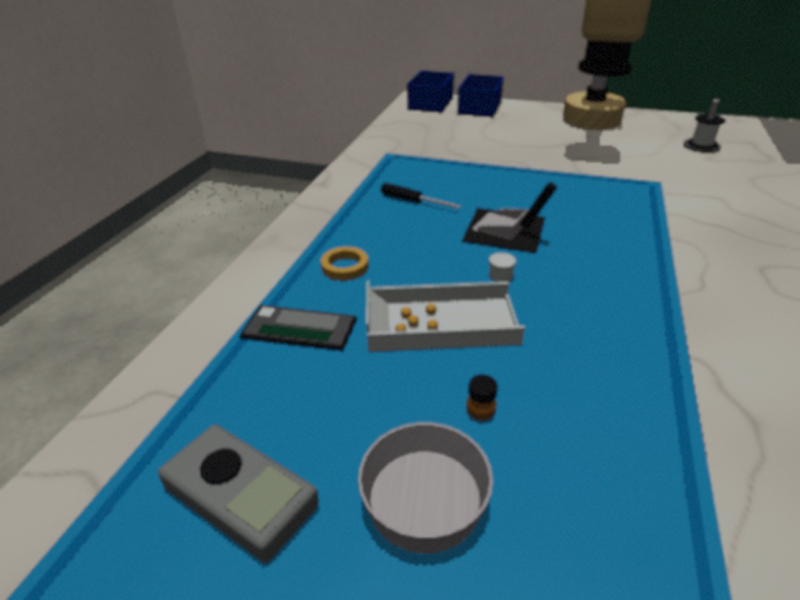

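```bash
cat > h.py <<'E'
import numpy as np, cv2
from scipy.spatial.transform import Rotation as R
from scipy.optimize import least_squares
from station import bot, imaging
C={n:imaging.calibration(n) for n in("top","side")}
def proj(n,P):
    c=C[n];p=np.atleast_2d(P)@c["extrinsics"][:3,:3].T+c["extrinsics"][:3,3]
    s=np.c_[p[:,0],-p[:,1]]/-p[:,2:3]; s=s*(1+c["k1"]*(s**2).sum(1,keepdims=True))
    return s*[c["fx"],c["fy"]]+[c["cx"],c["cy"]]
def unproj(n,uv,z):
    return least_squares(lambda q:(proj(n,[q[0],q[1],z])-uv).ravel(),[.6,0]).x
def tool():
    o=bot.get_obs();w,x,y,zz=o["tool_rot"];return o,R.from_quat([x,y,zz,w])
def crops(f,*cs,k=5):
    I={}
    L=[]
    for n,x0,y0,x1,y1 in cs:
        if n not in I:I[n]=imaging.read_camera(n)[:,:,::-1]
        L.append(cv2.resize(I[n][y0:y1,x0:x1],None,fx=k,fy=k,interpolation=cv2.INTER_CUBIC))
    h=max(a.shape[0] for a in L)
    cv2.imwrite(f,np.hstack([cv2.copyMakeBorder(a,0,h-a.shape[0],0,0,0) for a in L]))
E
python3 - <<'E'
from h import *
crops("pics/c1.png",("top",338,182,402,252),("top",205,138,290,248))
o,r=tool();print(r.as_matrix().round(3))
u=lambda x,y,z:print(unproj("top",[x/1.5625,y/1.5625],z).round(4))
u(197.5,332.5,.04); u(286,356,.045);u(484,344,.03)
E
```

```text
[[-0.936  0.353 -0.   ]
 [ 0.353  0.936 -0.001]
 [-0.    -0.001 -1.   ]]
[0.5255 0.2741]
[0.493  0.1426]
[ 0.5144 -0.1418]
```

View pics/c1.png

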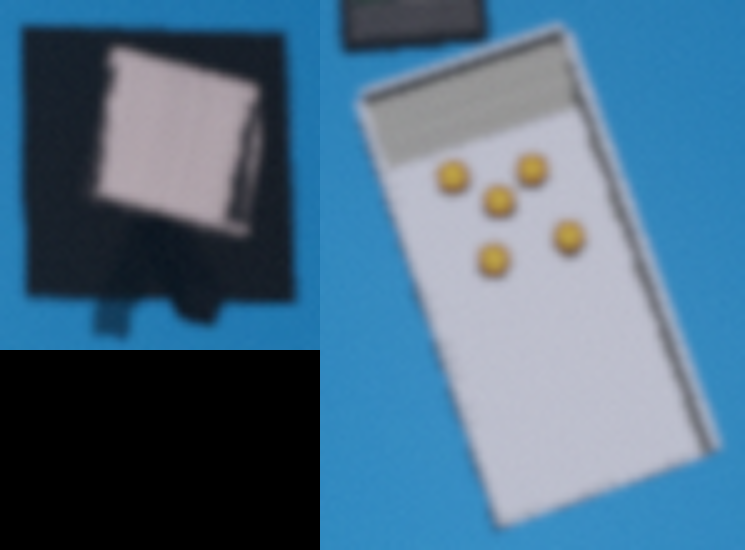

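Run:
```python
from h import *
def fit(n,pts,off,x0):
    M=np.array([p[0] for p in pts]);U=np.array([p[1] for p in pts],float)/5-.4+off
    f=lambda q:(proj(n,np.c_[q[0]+M[:,0]*np.cos(q[2])-M[:,1]*np.sin(q[2]),q[1]+M[:,0]*np.sin(q[2])+M[:,1]*np.cos(q[2]),M[:,2]])-U).ravel()
    s=least_squares(f,x0);print(s.x.round(4),np.degrees(s.x[2]).round(1));print(s.fun.reshape(-1,2).round(1).tolist());return s.x
o1=[338,182];o2=[205-64,138]
fit("top",[((.065,.065,.005),(22,28)),((.065,-.065,.005),(284,35)),((-.065,-.065,.005),(297,300)),((-.065,.065,.005),(27,296))],o1,[.5,-.3,0])
fit("top",[((.04,.036,.008),(113,45)),((.04,-.036,.008),(262,90)),((-.035,.036,.032),(97,195)),((-.035,-.036,.032),(248,235)),((-.082,0,.105),(195,312))],o1,[.5,-.3,0])
t=fit("top",[((.08,.052,.045),(358,98)),((.08,-.052,.045),(570,25)),((-.128,.052,.02),(498,527)),((-.128,-.052,.03),(718,450)),((.05,.049,.003),(392,165)),((.05,-.049,.003),(580,108))],o2,[.6,0,.3])
for p in [(453,176),(533,169),(500,201),(570,237),(494,260)]:
    w=unproj("top",np.array(p)/5-.4+o2,.012)-t[:2];c,s=np.cos(t[2]),np.sin(t[2]);print("foot in tray",(w@np.array([[c,-s],[s,c]])).round(3))
```

```text
[ 0.5317 -0.2878 -0.0141] -0.8
[[-0.4, -0.7], [0.5, -0.8], [0.3, 0.7], [-0.3, 0.7]]
[ 0.5382 -0.2925 -0.2769] -15.9
[[0.6, 0.5], [-0.3, -0.1], [-0.6, -0.3], [-0.7, 0.5], [0.9, -0.5]]
[0.5999 0.0078 0.3346] 19.2
[[-0.4, -1.2], [0.0, -0.4], [0.3, 0.1], [-0.1, 0.4], [-0.5, 1.2], [0.6, -0.1]]
foot in tray [0.036 0.021]
foot in tray [ 0.027 -0.016]
foot in tray [0.017 0.004]
foot in tray [-0.01  -0.022]
foot in tray [-0.009  0.015]
```

```bash
cat >> h.py <<'E'
def rows(wps,step=4.5,g=1,cur=None):
    """wps: (x,y,z,scoop heading deg, max cm per row)"""
    if cur is None:
        o,r=tool();m=r.as_matrix();cur=[*o["eef_pos"],np.degrees(np.arctan2(-m[1,0],-m[0,0]))]
    cur=np.array(cur,float);out=[]
    for w in wps:
        w=np.array(w,float);st=w[4] if len(w)>4 else step
        n=max(1,int(np.ceil(max(np.linalg.norm(w[:3]-cur[:3])*100/st,abs(w[3]-cur[3])/6)-1e-6)))
        for i in range(n):
            k=(w[:4]-cur)/(n-i);a=np.radians(cur[3]);c,s=np.cos(a),np.sin(a)
            X=np.array([-c,-s,0]);Y=np.array([-s,c,0]);d=k[:3]*100
            rw=[round(float(d@X),2),round(float(d@Y),2),round(float(-d[2]),2),round(float(-k[3]),2),g]
            out.append(rw)
            cur=cur+[*((rw[0]*X+rw[1]*Y+[0,0,-rw[2]])/100),-rw[3]]
    for i in range(0,len(out),12):print(out[i:i+12])
    print("end",cur.round(4).tolist())
E
python3 - <<'E'
from h import *
rows([(.5,.2,.23,-16),(.4727,-.2737,.20,-16)])
E
```

```text
[[-3.31, -2.59, 0.0, -0.39, 1], [-3.29, -2.61, 0.0, -0.39, 1], [-3.27, -2.64, 0.01, -0.39, 1], [-3.26, -2.66, 0.0, -0.39, 1], [-3.24, -2.68, 0.01, -0.39, 1], [-3.22, -2.7, 0.0, -0.39, 1], [-3.2, -2.72, 0.01, -0.39, 1], [-3.18, -2.75, 0.0, -0.39, 1], [-3.17, -2.77, 0.01, -0.39, 1], [-3.14, -2.79, 0.0, -0.39, 1], [-3.13, -2.81, 0.01, -0.38, 1], [-3.11, -2.83, 0.0, -0.39, 1]]
[[-0.95, -4.21, 0.27, 0.0, 1], [-0.95, -4.21, 0.27, 0.0, 1], [-0.95, -4.21, 0.27, 0.0, 1], [-0.95, -4.21, 0.27, 0.0, 1], [-0.95, -4.21, 0.27, 0.0, 1], [-0.95, -4.21, 0.28, 0.0, 1], [-0.95, -4.21, 0.27, 0.0, 1], [-0.94, -4.2, 0.28, 0.0, 1], [-0.95, -4.21, 0.27, 0.0, 1], [-0.94, -4.2, 0.28, 0.0, 1], [-0.95, -4.21, 0.27, 0.0, 1]]
end [0.4727, -0.2737, 0.2, -15.9986]
```

Call:
{"method": "carry_out", "body": {
  "targets": [
    [-3.2, -2.7, 0, -0.4, 1],
    [-3.2, -2.7, 0, -0.4, 1],
    [-3.2, -2.7, 0, -0.4, 1],
    [-3.2, -2.7, 0, -0.4, 1],
    [-3.2, -2.7, 0, -0.4, 1],
    [-3.2, -2.7, 0, -0.4, 1],
    [-3.2, -2.7, 0, -0.4, 1],
    [-3.2, -2.7, 0, -0.4, 1],
    [-3.2, -2.7, 0, -0.4, 1],
    [-3.2, -2.7, 0, -0.4, 1],
    [-3.2, -2.7, 0, -0.4, 1],
    [-3.2, -2.7, 0, -0.4, 1]
  ]
}}

```text
t: 1.35
eef_pos: [0.5003, 0.2011, 0.2313]
tool_rot: [-0.0, 0.138, 0.99, 0.0]
contact_force: [-0.2, 1.1, -0.3]
gripper_width: 1.002
grasp_force: 0.0
```

Call:
{"method": "carry_out", "body": {
  "targets": [
    [-0.95, -4.2, 0.25, 0, 1],
    [-0.95, -4.2, 0.25, 0, 1],
    [-0.95, -4.2, 0.25, 0, 1],
    [-0.95, -4.2, 0.25, 0, 1],
    [-0.95, -4.2, 0.25, 0, 1],
    [-0.95, -4.2, 0.25, 0, 1],
    [-0.95, -4.2, 0.25, 0, 1],
    [-0.95, -4.2, 0.25, 0, 1],
    [-0.95, -4.2, 0.25, 0, 1],
    [-0.95, -4.2, 0.25, 0, 1],
    [-0.95, -4.2, 0.25, 0, 1]
  ]
}}

```text
t: 2.45
eef_pos: [0.4735, -0.2718, 0.2036]
tool_rot: [0.0, 0.138, 0.99, 0.0]
contact_force: [0.9, -0.5, 0.5]
gripper_width: 0.997
grasp_force: 0.0
```

Run:
```python
from h import *
o,r=tool();print(o["q"].round(2),o["eef_pos"].round(4),r.as_matrix().round(3)[2])
rows([(.4727,-.2737,.13,-16),(.4727,-.2737,.056,-16,3.)])
```

```text
[ 0.03  0.31  0.47  1.92 -0.17  0.95  1.87] [ 0.4735 -0.2718  0.2036] [-0.  0. -1.]
[[0.01, -0.1, 3.68, 0.07, 1], [0.02, -0.11, 3.68, 0.07, 1], [-0.0, 0.0, 2.47, 0.0, 1], [-0.0, 0.0, 2.47, 0.0, 1], [-0.0, 0.0, 2.46, 0.0, 1]]
end [0.4727, -0.2737, 0.056, -15.9954]
```

Call:
{"method": "carry_out", "body": {
  "targets": [
    [0, -0.1, 3.6, 0, 1],
    [0, -0.1, 3.7, 0, 1],
    [0, 0, 2.5, 0, 1],
    [0, 0, 2.5, 0, 1],
    [0, 0, 2.4, 0, 1],
    [0, 0, 0, 0, 1]
  ]
}}

```text
t: 3.05
eef_pos: [0.4712, -0.2709, 0.054]
tool_rot: [-0.003, 0.138, 0.99, 0.001]
contact_force: [-0.7, 0.8, 1.0]
gripper_width: 0.999
grasp_force: 0.0
```

Call:
{"method": "carry_out", "body": {
  "targets": [
    [0, 0, 0, 0, -1],
    [0, 0, 0, 0, -1],
    [0, 0, 0, 0, -1],
    [0, 0, 0, 0, -1],
    [0, 0, 0, 0, -1],
    [0, 0, 0, 0, -1],
    [0, 0, 0, 0, -1],
    [0, 0, 0, 0, -1]
  ],
  "force": 20
}}

```text
t: 3.85
eef_pos: [0.4737, -0.2726, 0.0576]
tool_rot: [0.001, 0.138, 0.99, -0.0]
contact_force: [-1.6, 0.6, 7.0]
gripper_width: 0.211
grasp_force: 19.6
```

Call:
{"method": "carry_out", "body": {
  "targets": [
    [0, 0, -1, 0, -1],
    [0, 0, -2, 0, -1],
    [0, 0, -2, 0, -1],
    [0, 0, -2, 0, -1],
    [0, 0, -2, 0, -1],
    [0, 0, -1, 0, -1],
    [0, 0, 0, 0, -1],
    [0, 0, 0, 0, -1]
  ]
}}

```text
t: 4.65
eef_pos: [0.473, -0.2718, 0.1563]
tool_rot: [-0.0, 0.138, 0.99, 0.0]
contact_force: [-0.5, 0.3, -1.0]
gripper_width: 0.213
grasp_force: 20.1
```

Run:
```python
from h import *
crops("pics/c2.png",("top",325,170,405,260),("side",270,60,370,170),k=4)
```

```text
(no output)
```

View pics/c2.png

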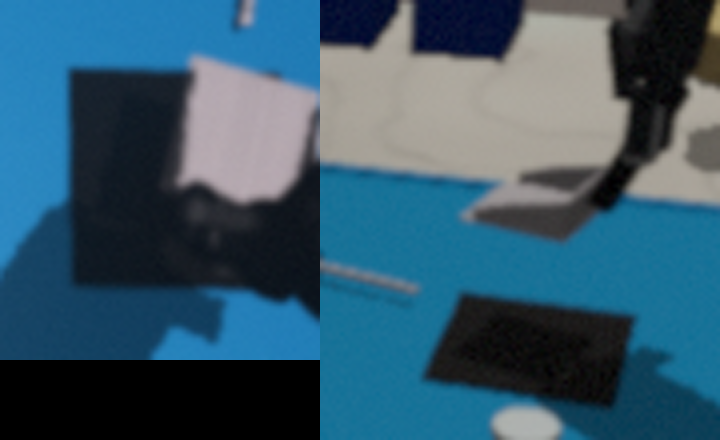

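Call:
{"method": "carry_out", "body": {
  "targets": [
    [0, 0, 2.2, 0, -1],
    [0, 0, 2.2, 0, -1],
    [0, 0, 0, 0, -1],
    [0, 0, 0, 0, -0.59],
    [0, 0, 0, 0, -0.59]
  ]
}}

```text
t: 5.25
eef_pos: [0.4738, -0.2726, 0.1135]
tool_rot: [0.0, 0.138, 0.99, -0.0]
contact_force: [0.4, -0.3, -2.6]
gripper_width: 0.209
grasp_force: 19.9
```

Call:
{"method": "carry_out", "body": {
  "targets": [
    [0, 0, 0, 0, -0.57],
    [0, 0, 0, 0, -0.57]
  ]
}}

```text
t: 5.45
eef_pos: [0.4741, -0.2725, 0.1138]
tool_rot: [0.001, 0.138, 0.99, -0.0]
contact_force: [-0.3, -0.1, 0.9]
gripper_width: 0.212
grasp_force: 0.0
```

Call:
{"method": "carry_out", "body": {
  "targets": [
    [0, 0, 0, 0, -1],
    [0, 0, 0, 0, -1]
  ]
}}

```text
t: 5.65
eef_pos: [0.4737, -0.2723, 0.1132]
tool_rot: [0.0, 0.138, 0.99, -0.0]
contact_force: [-0.2, -0.0, 0.1]
gripper_width: -0.001
grasp_force: 0.0
```

Run:
```python
from h import *
crops("pics/c3.png",("top",325,170,405,260),("side",270,60,370,170),k=4)
```

```text
(no output)
```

View pics/c3.png

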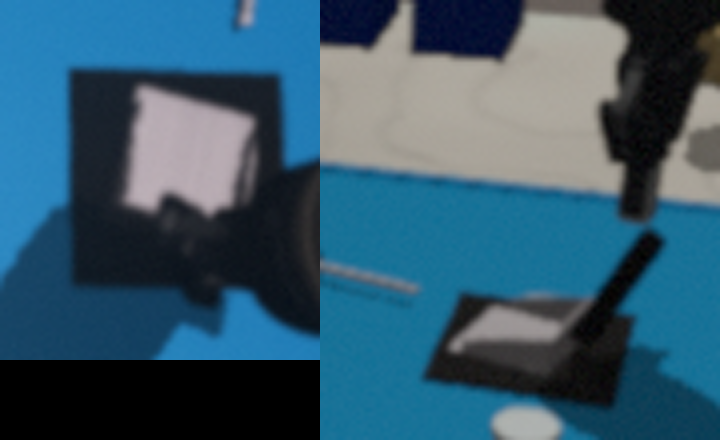

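Call:
{"method": "carry_out", "body": {
  "targets": [
    [0, 0, 0, 0, 1],
    [0, 0, 0, 0, 1],
    [0, 0, 0, 0, 1],
    [0, 0, 0, 0, 1],
    [0, 0, 2.9, 0, 1],
    [0, 0, 2.8, 0, 1],
    [0, 0, 0, 0, 1],
    [0, 0, 0, 0, -1],
    [0, 0, 0, 0, -1],
    [0, 0, 0, 0, -1],
    [0, 0, 0, 0, -1],
    [0, 0, 0, 0, -1]
  ],
  "force": 80
}}

```text
t: 6.95
eef_pos: [0.4737, -0.2722, 0.0566]
tool_rot: [0.0, 0.138, 0.99, 0.0]
contact_force: [1.4, -0.1, 5.9]
gripper_width: 0.198
grasp_force: 77.7
```

Call:
{"method": "carry_out", "body": {
  "targets": [
    [0, 0, 0, 0, -1],
    [0, 0, 0, 0, -1],
    [0, 0, 0, 0, -1],
    [0, 0, -1, 0, -1],
    [0, 0, -3, 0, -1],
    [0, 0, -3, 0, -1],
    [0, 0, -2, 0, -1],
    [0, 0, -1, 0, -1],
    [0, 0, 0, 0, -1],
    [0, 0, 0, 0, -1]
  ]
}}

```text
t: 7.95
eef_pos: [0.4729, -0.2717, 0.1551]
tool_rot: [-0.001, 0.138, 0.99, 0.0]
contact_force: [-0.2, 1.3, -2.5]
gripper_width: 0.194
grasp_force: 78.1
```

Run:
```python
from h import *
crops("pics/c4.png",("top",325,160,425,260),("side",270,60,370,170),k=4)
```

```text
(no output)
```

View pics/c4.png

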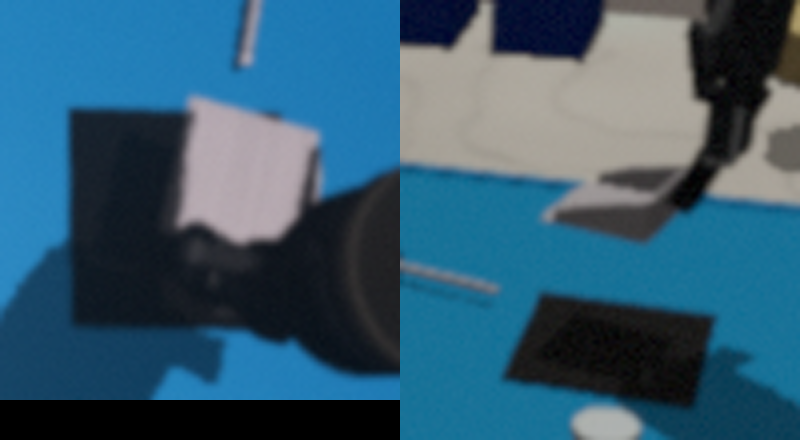

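Run:
```python
from h import *
o,r=tool();m=r.as_matrix();H=np.arctan2(-m[1,0],-m[0,0]);print(o["eef_pos"].round(4),np.degrees(H))
obs=[("top",(.04,.036,.003),(190,95),(325,160)),("top",(.04,-.036,.003),(322,130),(325,160)),
("side",(.04,.036,.003),(545-400,217),(270,60)),("side",(-.037,.036,0),(645-400,241),(270,60))]
def f(q):
    e=[]
    Rw=R.from_euler('z',H)*R.from_euler('y',q[3])
    for n,p,u,of in obs:
        w=o["eef_pos"]+[0,0,.0187]+R.from_euler('z',H).apply([q[0],q[1],q[2]])+Rw.apply(np.array(p)-[-.068,0,.070])
        e+=list((proj(n,w)[0]-(np.array(u)/4-.4+of)))
    return e
s=least_squares(f,[0,0,0,0]);print(s.x.round(4),np.degrees(s.x[3]),np.round(s.fun,1))
```

```text
[ 0.4726 -0.2717  0.1546] -15.863886763532832
[0.002  0.0006 0.0033 0.0456] 2.614636637456975 [ 0.4  0.3 -0.3  1.  -2.  -0.4  0.3  0. ]
```

Run:
```python
from h import *
rows([(.463,-.0399,.155,19.2),(.463,-.0399,.075,19.2,3),(.463,-.0399,.054,19.2,1.1)],step=3.5,g=-1)
```

```text
[[1.04, 3.15, -0.01, -5.01, -1], [0.76, 3.23, -0.01, -5.01, -1], [0.47, 3.28, -0.0, -5.01, -1], [0.18, 3.31, -0.01, -5.01, -1], [-0.1, 3.31, -0.0, -5.01, -1], [-0.39, 3.29, -0.01, -5.01, -1], [-0.68, 3.24, -0.0, -5.0, -1], [-0.0, -0.0, 2.67, -0.0, -1], [-0.0, -0.0, 2.66, -0.0, -1], [-0.0, -0.0, 2.67, -0.0, -1], [-0.0, -0.0, 1.05, -0.0, -1], [-0.0, -0.0, 1.05, -0.0, -1]]
end [0.463, -0.0399, 0.054, 19.1961]
```

Call:
{"method": "carry_out", "body": {
  "targets": [
    [1.05, 3.15, 0, -5, -1],
    [0.75, 3.25, 0, -5, -1],
    [0.45, 3.3, 0, -5, -1],
    [0.2, 3.3, 0, -5, -1],
    [-0.1, 3.3, 0, -5, -1],
    [-0.4, 3.3, 0, -5, -1],
    [-0.7, 3.25, 0, -5, -1],
    [0, 0, 0, 0, -1],
    [0, 0, 2.5, 0, -1],
    [0, 0, 2.5, 0, -1],
    [0, 0, 0, 0, -1]
  ]
}}

```text
t: 9.15
eef_pos: [0.4613, -0.0404, 0.1028]
tool_rot: [-0.004, -0.166, 0.986, 0.0]
contact_force: [-1.8, -0.7, -1.1]
gripper_width: 0.2
grasp_force: 78.5
```

Run:
```python
from h import *
crops("pics/c5.png",("top",205,138,295,258),("side",225,160,345,240),k=4)
rows([(.463,-.0399,.054,19.2,1.)],g=-1)
```

```text
[[0.01, 0.01, 0.86, -0.02, -1], [0.01, 0.01, 0.86, -0.02, -1], [0.01, 0.02, 0.86, -0.02, -1], [0.0, 0.01, 0.85, -0.02, -1], [0.01, 0.02, 0.86, -0.03, -1], [0.0, 0.01, 0.85, -0.02, -1]]
end [0.463, -0.0399, 0.054, 19.196]
```

View pics/c5.png

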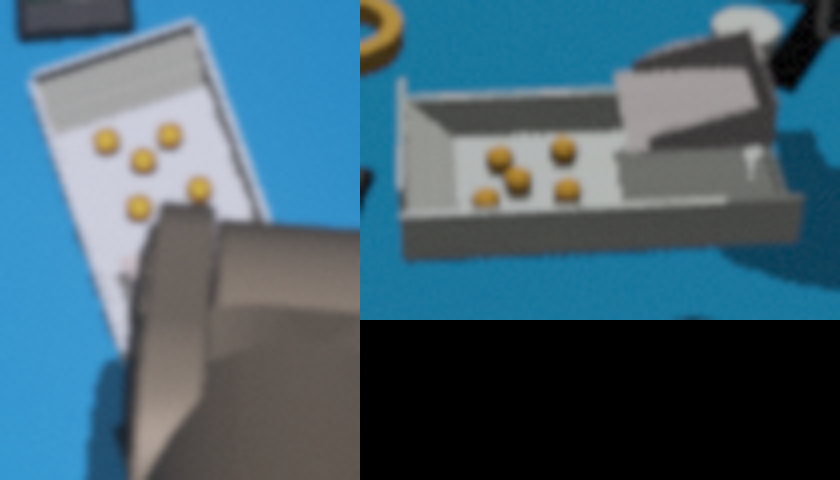

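Run:
```python
from h import *
t=[.463,-.0399];H=R.from_euler('z',19.2,degrees=True)
for d in (0,2.6):
  for y in(.036,-.036):
    w=np.array([.4613,-.0404,.1028+.0187])+H.apply([.002,0,0])+(H*R.from_euler('y',d,degrees=True)).apply([.108,y,-.067]);print(d,proj("side",w).round(1))
```

```text
0 [[290.5 196.5]]
0 [[286.8 176.8]]
2.6 [[292.  198.3]]
2.6 [[288.1 178.5]]
```

Call:
{"method": "carry_out", "body": {
  "targets": [
    [0, 0, 1.4, 0, -1],
    [0, 0, 1.4, 0, -1],
    [0, 0, 1.2, 0, -1],
    [0, 0, 0.8, 0, -1],
    [0, 0, 0.2, 0, -1],
    [0, 0, 0, 0, -1]
  ]
}}

```text
t: 9.85
eef_pos: [0.4643, -0.04, 0.0559]
tool_rot: [-0.0, -0.166, 0.986, 0.0]
contact_force: [-0.2, -0.6, -1.5]
gripper_width: 0.195
grasp_force: 78.6
```

Call:
{"method": "carry_out", "body": {
  "targets": [
    [-0.5, 0, 0, 0, -1],
    [-1, 0, 0, 0, -1],
    [-1, 0, 0, 0, -1],
    [-1, 0, 0, 0, -1],
    [-1, 0, 0, 0, -1],
    [-1, 0, 0, 0, -1],
    [-1, 0, 0, 0, -1],
    [-1, 0, 0, 0, -1],
    [-0.5, 0, 0, 0, -1],
    [0, 0, 0, 0, -1]
  ]
}}

```text
t: 10.85
eef_pos: [0.5406, -0.0133, 0.0557]
tool_rot: [0.0, -0.166, 0.986, 0.0]
contact_force: [0.8, -0.2, -3.1]
gripper_width: 0.195
grasp_force: 78.6
```

```bash
cat >> h.py <<'E'
def feet(n,T=.012):
    I=imaging.read_camera(n);h=cv2.cvtColor(I,cv2.COLOR_RGB2HSV)
    k,_,st,ce=cv2.connectedComponentsWithStats(cv2.inRange(h,(12,130,90),(32,255,255)))
    a=[(c.round(1).tolist(),int(s[4])) for c,s in zip(ce[1:],st[1:]) if s[4]>4];print(n,a)
E
python3 - <<'E'
from h import *
crops("pics/c6.png",("side",215,150,315,230),k=6)
o,r=tool();print(o["eef_pos"],o["contact_force"])
feet("side")
E
```

```text
[ 0.53993798 -0.01363688  0.05564909] [ 0.46067265 -0.12002434 -2.67475343]
side [([219.8, 166.8], 193), ([252.0, 202.4], 116)]
```

View pics/c6.png

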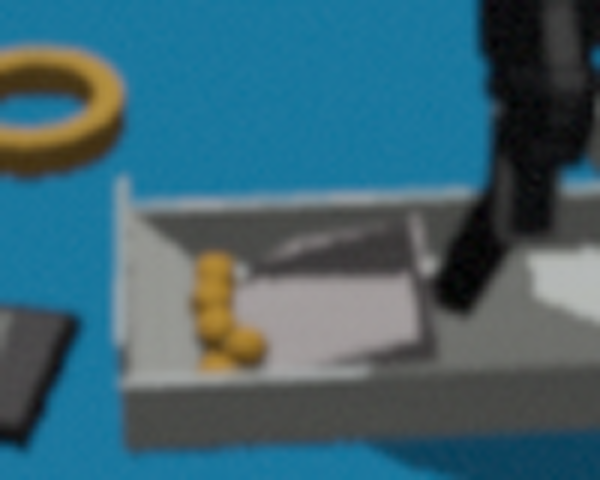

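Call:
{"method": "carry_out", "body": {
  "targets": [
    [-0.3, 0, 0.15, 0, -1],
    [-0.3, 0, 0, 0, -1],
    [-0.5, 0, -0.45, 0, -1],
    [-0.6, 0, -0.6, 0, -1],
    [-0.6, 0, -0.6, 0, -1],
    [-0.6, 0, -0.6, 0, -1],
    [0, 0, 0, 0, -1]
  ]
}}

```text
t: 11.65
eef_pos: [0.5672, -0.0043, 0.0771]
tool_rot: [-0.001, -0.166, 0.986, -0.0]
contact_force: [-3.5, -0.9, -2.3]
gripper_width: 0.199
grasp_force: 78.5
```

Run:
```python
from h import *
crops("pics/c7.png",("side",215,150,315,230),k=6)
o,r=tool();print(o["eef_pos"],o["contact_force"])
feet("side")
```

```text
[ 0.56707665 -0.00430148  0.07680574] [-4.45187342 -2.15616642 -0.90280234]
side [([220.0, 166.8], 194), ([240.8, 196.8], 133)]
```

View pics/c7.png

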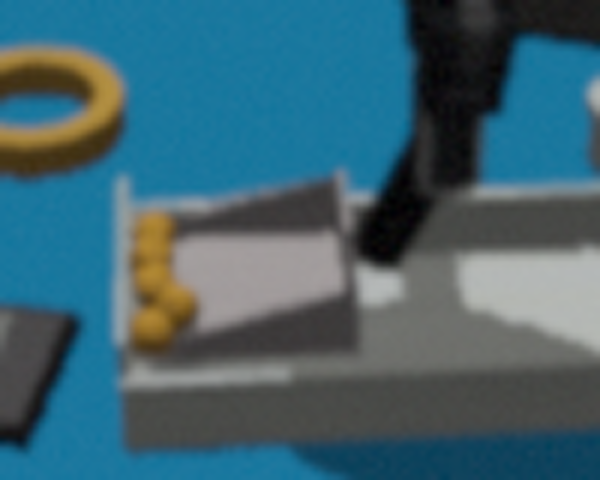

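Call:
{"method": "carry_out", "body": {
  "targets": [
    [-0.2, 0, -0.4, 0, -1],
    [-0.1, 0, -0.6, 0, -1],
    [0, 0, -0.6, 0, -1],
    [0, 0, -0.8, 0, -1],
    [0, 0, -0.8, 0, -1],
    [0, 0, -1, 0, -1],
    [0, 0, -1, 0, -1],
    [0, 0, -1, 0, -1],
    [0, 0, -1, 0, -1],
    [0, 0, -0.7, 0, -1],
    [0, 0, -0.4, 0, -1],
    [0, 0, -0.2, 0, -1]
  ]
}}

```text
t: 12.95
eef_pos: [0.5702, -0.0032, 0.1622]
tool_rot: [0.0, -0.166, 0.986, 0.0]
contact_force: [-0.1, -0.4, -1.8]
gripper_width: 0.201
grasp_force: 78.5
```

Run:
```python
from h import *
o,r=tool();print(o["eef_pos"],o["contact_force"])
P=o["eef_pos"]+[0,0,.0187];H=R.from_euler('z',19.2,degrees=True)
for x in(.02,.03):
  for y in (-.02,0.02): print(x,y,[proj(n,P+H.apply([.07+x,y,-.070+.010])).round(1).tolist() for n in("top","side")])
feet("side");feet("top")
```

```text
[ 0.57015526 -0.00322325  0.16218759] [-0.08498009 -0.42368844 -1.83195504]
0.02 -0.02 [[[244.3, 145.3]], [[242.7, 156.0]]]
0.02 0.02 [[[226.2, 151.1]], [[242.8, 166.5]]]
0.03 -0.02 [[[242.8, 140.9]], [[237.8, 156.1]]]
0.03 0.02 [[[224.8, 146.8]], [[237.8, 166.6]]]
side [([226.2, 164.7], 298), ([230.9, 218.9], 22)]
top [([298.9, 118.8], 80)]
```

Run:
```python
from h import *
t=np.array([.5999,.0078]);a=.3346
for z in(.01,.02):
    w=unproj("side",[230.9,218.9],z)-t;print(z,R.from_euler('z',-a).apply([*w,0]).round(3))
I=imaging.read_camera("side");h=cv2.cvtColor(I,cv2.COLOR_RGB2HSV);m=cv2.inRange(h,(12,130,90),(32,255,255))
for y in range(148,182):print(y,''.join('#' if v else '.' for v in m[y,205:260]))
T=cv2.cvtColor(imaging.read_camera("top"),cv2.COLOR_RGB2HSV);m=cv2.inRange(T,(10,80,80),(35,255,255))
print()
for y in range(132,162):print(y,''.join('#' if v else '.' for v in m[y,205:265]))
```

```text
0.01 [0.088 0.047 0.   ]
0.02 [0.087 0.058 0.   ]
148 .......................................................
149 .......................................................
150 .......................................................
151 .......................................................
152 .......................................................
153 ...............................###.....................
154 ..............................#####....................
155 .............................#######...................
156 ..............................######...................
157 ..............................#####....................
158 .............................######....................
159 ............##########.......######....................
160 ........#################....######....................
161 ......########....#########.#######....................
162 .....######...........#############....................
163 ...#####................############...................
164 ..#####..................#############.................
165 ..####...................#
[... 2240 characters left out ...]
..................................................
152 ............................................................
153 ............................................................
154 ............................................................
155 ............................................................
156 ............................................................
157 ............................................................
158 ............................................................
159 ............................................................
160 ............................................................
161 ............................................................
```

Run:
```python
from h import *
I=imaging.read_camera("side");T=imaging.read_camera("top")
a=cv2.resize(I[145:235,200:275,::-1],None,fx=5,fy=5,interpolation=cv2.INTER_CUBIC)
b=cv2.resize(T[120:210,195:275,::-1],None,fx=5,fy=5,interpolation=cv2.INTER_CUBIC)
cv2.imwrite("pics/c8.png",np.hstack([a,b]))
```

```text
(no output)
```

View pics/c8.png

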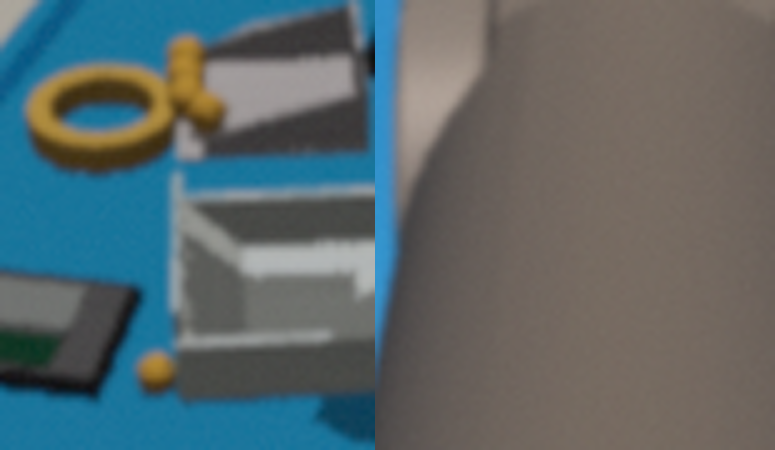

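```bash
cat >> h.py <<'E'
def smooth(end,N,g=-1):
    o,r=tool();m=r.as_matrix();p0=np.array([*o["eef_pos"],np.degrees(np.arctan2(-m[1,0],-m[0,0]))])
    cur=p0.copy();out=[]
    for i in range(1,N+1):
        s=i/N;s=10*s**3-15*s**4+6*s**5 if N>8 else s*s*(3-2*s)
        k=p0+(np.array(end)-p0)*s-cur;a=np.radians(cur[3]);X=np.array([-np.cos(a),-np.sin(a),0]);Y=np.array([-np.sin(a),np.cos(a),0]);d=k[:3]*100
        rw=[round(float(d@X),1),round(float(d@Y),1),round(float(-d[2]),1),round(float(-k[3]),1),g];out.append(rw)
        cur=cur+[*((rw[0]*X+rw[1]*Y+[0,0,-rw[2]])/100),-rw[3]]
    for i in range(0,N,12):print(out[i:i+12])
    print("end",cur.round(4).tolist(),p0.round(3),o["q"].round(2))
E
python3 - <<'E'
from h import *
smooth([.5255,.494,.15,-90],36)
E
```

```text
[[-0.0, 0.0, 0.0, 0.0, -1], [-0.0, 0.1, 0.0, 0.2, -1], [-0.1, 0.1, 0.0, 0.4, -1], [-0.0, 0.4, 0.0, 0.7, -1], [-0.1, 0.4, 0.0, 1.0, -1], [-0.2, 0.7, 0.0, 1.6, -1], [-0.1, 0.9, 0.1, 2.0, -1], [-0.2, 1.1, -0.0, 2.4, -1], [-0.1, 1.4, 0.0, 3.0, -1], [-0.1, 1.6, 0.1, 3.4, -1], [0.0, 1.7, -0.0, 3.9, -1], [0.2, 2.0, 0.0, 4.3, -1]]
[[0.3, 2.1, 0.1, 4.7, -1], [0.5, 2.2, 0.0, 5.0, -1], [0.8, 2.3, 0.1, 5.2, -1], [1.0, 2.3, 0.1, 5.5, -1], [1.3, 2.2, 0.0, 5.6, -1], [1.4, 2.2, 0.1, 5.7, -1], [1.7, 1.9, 0.0, 5.6, -1], [1.9, 1.8, 0.1, 5.6, -1], [1.9, 1.6, 0.0, 5.5, -1], [2.1, 1.3, 0.1, 5.3, -1], [2.0, 1.0, 0.0, 5.0, -1], [2.0, 0.8, 0.1, 4.6, -1]]
[[1.8, 0.6, 0.0, 4.3, -1], [1.8, 0.4, 0.1, 3.9, -1], [1.5, 0.3, 0.0, 3.4, -1], [1.4, 0.2, 0.0, 3.0, -1], [1.1, 0.0, 0.1, 2.5, -1], [0.9, 0.0, -0.0, 2.0, -1], [0.7, 0.0, 0.0, 1.5, -1], [0.5, -0.0, 0.0, 1.1, -1], [0.3, -0.0, 0.0, 0.7, -1], [0.2, -0.0, 0.0, 0.4, -1], [0.1, -0.1, 0.0, 0.1, -1], [-0.0, 0.0, 0.0, 0.0, -1]]
end [0.525, 0.4943, 0.1504, -89.9753] [ 5.7000e-01 -3.0000e-03  1.6100e-01  1.9125e+01] [-0.3   0.39  0.25  1.89 -0.12  0.88  1.91]
```

Call:
{"method": "carry_out", "body": {
  "targets": [
    [0, 0.1, 0, 0.2, -1],
    [-0.1, 0.1, 0, 0.4, -1],
    [0, 0.4, 0, 0.7, -1],
    [-0.1, 0.4, 0, 1.0, -1],
    [-0.2, 0.7, 0, 1.6, -1],
    [-0.1, 0.9, 0.1, 2.0, -1],
    [-0.2, 1.1, 0, 2.4, -1],
    [-0.1, 1.4, 0, 3.0, -1],
    [-0.1, 1.6, 0.1, 3.4, -1],
    [0, 1.7, 0, 3.9, -1],
    [0.2, 2.0, 0, 4.3, -1]
  ],
  "force": 120
}}

```text
t: 14.35
eef_pos: [0.5603, 0.1018, 0.1598]
tool_rot: [0.0, 0.035, 0.999, 0.0]
contact_force: [-0.4, -0.3, -3.1]
gripper_width: 0.2
grasp_force: 117.0
```

Call:
{"method": "carry_out", "body": {
  "targets": [
    [0.3, 2.1, 0.1, 4.7, -1],
    [0.5, 2.2, 0.0, 5.0, -1],
    [0.8, 2.3, 0.1, 5.2, -1],
    [1.0, 2.3, 0.1, 5.5, -1],
    [1.3, 2.2, 0.0, 5.6, -1],
    [1.4, 2.2, 0.1, 5.7, -1],
    [1.7, 1.9, 0.0, 5.6, -1],
    [1.9, 1.8, 0.1, 5.6, -1],
    [1.9, 1.6, 0.0, 5.5, -1],
    [2.1, 1.3, 0.1, 5.3, -1],
    [2.0, 1.0, 0.0, 5.0, -1],
    [2.0, 0.8, 0.1, 4.6, -1]
  ]
}}

```text
t: 15.55
eef_pos: [0.5339, 0.392, 0.1528]
tool_rot: [-0.0, 0.554, 0.833, 0.0]
contact_force: [0.2, 0.9, -3.0]
gripper_width: 0.193
grasp_force: 117.1
```

Call:
{"method": "carry_out", "body": {
  "targets": [
    [1.8, 0.6, 0.0, 4.3, -1],
    [1.8, 0.4, 0.1, 3.9, -1],
    [1.5, 0.3, 0.0, 3.4, -1],
    [1.4, 0.2, 0.0, 3.0, -1],
    [1.1, 0.0, 0.1, 2.5, -1],
    [0.9, 0.0, 0, 2.0, -1],
    [0.7, 0.0, 0.0, 1.5, -1],
    [0.5, 0, 0.0, 1.1, -1],
    [0.3, 0, 0.0, 0.7, -1],
    [0.2, 0, 0.0, 0.4, -1],
    [0, 0, 0, 0, -1]
  ]
}}

```text
t: 16.65
eef_pos: [0.5262, 0.4935, 0.1508]
tool_rot: [-0.0, 0.706, 0.708, 0.0]
contact_force: [0.6, -0.0, -3.0]
gripper_width: 0.192
grasp_force: 117.1
```

```bash
cat >> h.py <<'E'
def asc(n,x0,y0,x1,y1,st=1,lo=(12,110,70),hi=(34,255,255)):
    I=imaging.read_camera(n);m=cv2.inRange(cv2.cvtColor(I,cv2.COLOR_RGB2HSV),lo,hi)
    k,_,s,ce=cv2.connectedComponentsWithStats(m);print(n,[(c.round(1).tolist(),int(q[4])) for c,q in zip(ce[1:],s[1:]) if q[4]>3])
    for y in range(y0,y1,st):
        if m[y,x0:x1].any():print(y,''.join('#' if v else '.' for v in m[y,x0:x1]))
E
python3 - <<'E'
from h import *
smooth([.5255,.494,.108,-90],8)
o,r=tool();h=np.array([0,-1,0]);P=o["eef_pos"]+[0,0,.0187-.06]+h*.07
for d in(0,.03):print([proj(n,P+h*d).round(0).tolist() for n in("top","side")])
asc("side",200,180,400,384,2);asc("top",0,0,1,1)
E
```

```text
[[0.0, -0.0, 0.2, 0.0, -1], [0.0, -0.0, 0.5, 0.0, -1], [0.0, -0.0, 0.7, 0.0, -1], [0.0, -0.0, 0.7, 0.1, -1], [0.0, -0.1, 0.8, -0.0, -1], [0.0, 0.0, 0.7, 0.0, -1], [0.1, 0.0, 0.5, 0.0, -1], [-0.0, 0.0, 0.2, 0.0, -1]]
end [0.5252, 0.4945, 0.1078, -89.9765] [  0.526   0.493   0.151 -89.876] [-1.22  0.7   0.61  1.53 -0.44  1.05 -0.5 ]
[[[47.0, 207.0]], [[238.0, 374.0]]]
[[[61.0, 208.0]], [[247.0, 348.0]]]
side [([410.5, 6.2], 4), ([403.2, 15.8], 8), ([395.0, 23.9], 7), ([401.5, 23.2], 6), ([377.2, 74.4], 10), ([388.2, 76.5], 4), ([384.0, 78.4], 7), ([307.3, 261.4], 123), ([264.4, 350.7], 403)]
256 ....................................................................................................##..................................................................................................
258 ....................................................................................................######........##....................................................................................
260 .........................................................................................
[... 2331 characters left out ...]
...................................
356 ........................................................########...############.........................................................................................................................
358 ...................................................................###########..........................................................................................................................
360 .....................................................................#######............................................................................................................................
top [([288.0, 119.0], 299), ([61.7, 210.6], 144)]
```

Call:
{"method": "carry_out", "body": {
  "targets": [
    [0, 0, 0.2, 0, -1],
    [0, 0, 0.5, 0, -1],
    [0, 0, 0.7, 0, -1],
    [0, 0, 0.8, 0, -1],
    [0, 0, 0.8, 0, -1],
    [0, 0, 0.7, 0, -1],
    [0, 0, 0.4, 0, -1],
    [0, 0, 0.2, 0, -1],
    [0, 0, 0, 0, -1]
  ]
}}

```text
t: 17.65
eef_pos: [0.5262, 0.4932, 0.1075]
tool_rot: [0.0, 0.706, 0.708, -0.0]
contact_force: [-0.1, 0.3, -3.4]
gripper_width: 0.194
grasp_force: 117.1
```

Call:
{"method": "carry_out", "body": {
  "targets": [
    [-0.5, 0, 0, 0, -1],
    [-1, 0, 0, 0, -1],
    [-2, 0, 0, 0, -1],
    [-3, 0, 0, 0, -1],
    [-3, 0, 0, 0, -1],
    [5, 0, 0, 0, -1],
    [5, 0, 0, 0, -1],
    [4, 0, 0, 0, -1],
    [3, 0, 0, 0, -1],
    [2, 0, 0, 0, -1],
    [1, 0, 0, 0, -1],
    [0, 0, 0, 0, -1]
  ]
}}

```text
t: 18.85
eef_pos: [0.5259, 0.5989, 0.1078]
tool_rot: [-0.0, 0.706, 0.708, 0.0]
contact_force: [0.7, -0.8, -2.1]
gripper_width: 0.194
grasp_force: 117.6
```

Run:
```python
from h import *
o,r=tool();h=np.array([0,-1,0]);P=o["eef_pos"]+[0,0,.0187-.06]+h*.07
print(o["eef_pos"],[proj(n,P+h*.03).round(0).tolist() for n in("top","side")])
print("dish c",[proj(n,[.5255,.2741,.01]).round(0).tolist() for n in("top","side")],"foot5",[proj(n,[.6685,.0783,.01]).round(0).tolist() for n in("top","side")])
asc("side",200,270,340,384,1);asc("top",80,180,170,250)
```

```text
[0.52585529 0.59888801 0.10782534] [[[26.0, 210.0]], [[215.0, 473.0]]]
dish c [[[130.0, 214.0]], [[273.0, 313.0]]] foot5 [[[215.0, 156.0]], [[231.0, 218.0]]]
side []
top [([288.0, 118.9], 298), ([148.0, 205.9], 20), ([147.8, 216.8], 20), ([145.2, 223.3], 20), ([126.8, 225.4], 19)]
204 ...................................................................###....................
205 ..................................................................#####...................
206 ..................................................................#####...................
207 ..................................................................#####...................
208 ...................................................................##.....................
215 ..................................................................####....................
216 ..................................................................#####...................
217 ..................................................................#####...................
218 ..................................................................####....................
219 ...................................................................##.....................
221 .................................................................##.......................
222 ................................................................####......................
223 ...............................................#...............#####......................
224 .............................................####..............#####......................
225 .............................................#####..............###.......................
226 .............................................#####...............#........................
227 .............................................####.........................................
```

Run:
```python
from h import *
t=np.array([.5999,.0078]);a=.3346
P0=np.array([[322,145],[366,141],[371,229],[330,231]])
im=cv2.imread("pics/top0.png")
for u in P0:
    w=unproj("top",(u+.5)/1.5625-.5,.009);print("phone",w.round(4),R.from_euler('z',-a).apply([*(w-t),0])[:2].round(4))
f=unproj("side",[230.9,218.9],.008);print("foot side",f.round(4))
w=lambda x,y:t+R.from_euler('z',a).apply([x,y,0])[:2]
print("staging",w(.200,-.01))
o,r=tool();print(o["q"].round(2))
smooth([.70,.40,.16,-120],14)
```

```text
phone [0.832 0.107] [0.2518 0.0175]
phone [0.8394 0.0368] [ 0.2358 -0.0512]
phone [0.6929 0.0263] [ 0.0939 -0.013 ]
phone [0.6891 0.0896] [0.1111 0.0479]
foot side [0.6682 0.0786]
staging [0.79209226 0.06403286]
[-1.24  0.86  0.58  1.33 -0.48  1.09 -0.6 ]
[[-0.1, 0.1, -0.0, 0.1, -1], [-0.4, 0.3, -0.1, 0.6, -1], [-0.9, 0.8, -0.3, 1.4, -1], [-1.4, 1.4, -0.4, 2.2, -1], [-1.8, 1.9, -0.5, 3.1, -1], [-2.1, 2.4, -0.6, 3.6, -1], [-2.2, 2.7, -0.7, 4.0, -1], [-1.9, 2.9, -0.7, 4.0, -1], [-1.5, 2.7, -0.6, 3.6, -1], [-1.2, 2.4, -0.6, 3.1, -1], [-0.8, 1.8, -0.3, 2.2, -1], [-0.4, 1.2, -0.3, 1.4, -1]]
[[-0.2, 0.5, -0.1, 0.6, -1], [-0.0, 0.1, -0.0, 0.1, -1]]
end [0.7004, 0.3998, 0.16, -119.97] [  0.527   0.596   0.108 -89.97 ] [-1.24  0.86  0.58  1.33 -0.48  1.09 -0.6 ]
```

Run:
```python
from h import *
rows([(.72,.40,.15,-120),(.785,.066,.15,-160.8),(.785,.066,.085,-160.8)],step=4,g=-1)
```

```text
[[-2.81, 2.76, -0.6, 4.29, -1], [-2.59, 2.96, -0.6, 4.29, -1], [-2.36, 3.14, -0.6, 4.29, -1], [-2.12, 3.31, -0.6, 4.29, -1], [-1.87, 3.46, -0.6, 4.29, -1], [-1.6, 3.59, -0.6, 4.29, -1], [-1.34, 3.71, -0.6, 4.29, -1], [-2.85, 2.48, -0.0, 4.53, -1], [-2.65, 2.7, -0.0, 4.53, -1], [-2.43, 2.9, -0.0, 4.53, -1], [-2.19, 3.08, -0.0, 4.54, -1], [-1.94, 3.24, -0.0, 4.53, -1]]
[[-1.67, 3.39, -0.0, 4.54, -1], [-1.4, 3.51, -0.0, 4.53, -1], [-1.12, 3.61, -0.0, 4.54, -1], [-0.84, 3.69, -0.0, 4.53, -1], [0.0, -0.0, 3.25, 0.0, -1], [0.0, -0.0, 3.25, 0.0, -1]]
end [0.785, 0.066, 0.085, -160.8]
```

Call:
{"method": "carry_out", "body": {
  "targets": [
    [-2.8, 2.8, -0.6, 4.3, -1],
    [-2.6, 3.0, -0.6, 4.3, -1],
    [-2.35, 3.15, -0.6, 4.3, -1],
    [-2.1, 3.3, -0.6, 4.3, -1],
    [-1.85, 3.45, -0.6, 4.3, -1],
    [-1.6, 3.6, -0.6, 4.3, -1],
    [-1.35, 3.7, -0.6, 4.3, -1],
    [-2.85, 2.5, 0, 4.5, -1],
    [-2.65, 2.7, 0, 4.5, -1],
    [-2.45, 2.9, 0, 4.5, -1],
    [-2.2, 3.1, 0, 4.5, -1],
    [-1.95, 3.25, 0, 4.5, -1]
  ]
}}

```text
t: 20.15
eef_pos: [0.7564, 0.2126, 0.1504]
tool_rot: [0.0, 0.948, 0.319, -0.0]
contact_force: [-0.3, -0.6, -1.9]
gripper_width: 0.194
grasp_force: 117.8
```

Call:
{"method": "carry_out", "body": {
  "targets": [
    [-1.65, 3.4, 0, 4.5, -1],
    [-1.4, 3.5, 0, 4.5, -1],
    [-1.1, 3.6, 0, 4.5, -1],
    [-0.85, 3.7, 0, 4.5, -1],
    [0, 0, 0, 0, -1],
    [0, 0, 2, 0, -1],
    [0, 0, 2, 0, -1],
    [0, 0, 0, 0, -1]
  ]
}}

```text
t: 20.95
eef_pos: [0.7831, 0.0707, 0.104]
tool_rot: [-0.001, 0.985, 0.17, -0.004]
contact_force: [-0.8, 0.6, -2.5]
gripper_width: 0.191
grasp_force: 117.7
```

Run:
```python
from h import *
rows([(.785,.066,.064,-160.8,3)],g=-1)
o,r=tool();print(o["q"].round(2));H=R.from_euler('z',-160.8,degrees=True)
for y in(.036,-.036):
    w=o["eef_pos"]+[0,0,.0187]+H.apply([.11,y,-.067]);print("lip corner",proj("side",w).round(1))
asc("side",215,190,265,235);asc("top",0,0,1,1)
I=cv2.cvtColor(imaging.read_camera("side"),cv2.COLOR_RGB2GRAY)
print(I[186:226:1,208:270:2])if 0 else None
```

```text
[[0.01, 0.25, 2.0, 0.21, -1], [0.01, 0.26, 2.0, 0.22, -1]]
end [0.785, 0.066, 0.064, -160.802]
[-0.61  0.93  0.82  1.37 -0.7   1.15 -0.93]
lip corner [[232.2 178. ]]
lip corner [[231.6 198. ]]
side [([394.1, 9.2], 511), ([378.5, 71.6], 321), ([221.1, 165.9], 239), ([230.8, 218.8], 37), ([307.1, 261.4], 61), ([268.5, 289.1], 78), ([288.3, 293.8], 154), ([289.6, 320.5], 76)]
216 ..............####................................
217 .............######...............................
218 .............######...............................
219 .............#######..............................
220 .............#######..............................
221 ..............#####...............................
222 ...............##.................................
top [([287.9, 119.1], 289), ([148.0, 205.9], 20), ([147.9, 217.0], 14), ([127.0, 225.4], 21), ([145.2, 223.6], 12)]
```

Call:
{"method": "carry_out", "body": {
  "targets": [
    [0, 0.5, 1, 0.4, -1],
    [0, 0, 1.5, 0, -1],
    [0, 0, 1.2, 0, -1],
    [0, 0, 0.3, 0, -1],
    [0, 0, 0, 0, -1],
    [0, 0, 0, 0, -1]
  ]
}}

```text
t: 21.7
eef_pos: [0.7883, 0.0636, 0.07]
tool_rot: [0.0, 0.986, 0.166, 0.0]
contact_force: [0.4, -1.2, -2.5]
gripper_width: 0.193
grasp_force: 117.9
```

Call:
{"method": "carry_out", "body": {
  "targets": [
    [0, 0, 0.15, 0, -1],
    [0, 0, 0, 0, -1]
  ]
}}

```text
t: 21.9
eef_pos: [0.7882, 0.0637, 0.0687]
tool_rot: [-0.0, 0.986, 0.166, 0.0]
contact_force: [0.5, -0.4, -2.0]
gripper_width: 0.194
grasp_force: 117.9
```

Call:
{"method": "carry_out", "body": {
  "targets": [
    [0, 0, 0.15, 0, -1],
    [0, 0, 0, 0, -1]
  ]
}}

```text
t: 22.1
eef_pos: [0.788, 0.0637, 0.0667]
tool_rot: [-0.0, 0.986, 0.166, -0.0]
contact_force: [0.1, 0.2, -1.4]
gripper_width: 0.193
grasp_force: 117.9
```

Call:
{"method": "carry_out", "body": {
  "targets": [
    [-0.2, 0, 0.2, 0, -1],
    [0, 0, 0, 0, -1]
  ]
}}

```text
t: 22.3
eef_pos: [0.7856, 0.0629, 0.0644]
tool_rot: [-0.0, 0.986, 0.166, -0.0]
contact_force: [0.4, 0.0, -2.1]
gripper_width: 0.195
grasp_force: 117.9
```

Call:
{"method": "carry_out", "body": {
  "targets": [
    [0, 0, 0.15, 0, -1],
    [0, 0, 0, 0, -1]
  ]
}}

```text
t: 22.5
eef_pos: [0.786, 0.063, 0.063]
tool_rot: [-0.0, 0.986, 0.166, -0.0]
contact_force: [-0.2, 0.3, -1.5]
gripper_width: 0.189
grasp_force: 117.9
```

Call:
{"method": "carry_out", "body": {
  "targets": [
    [0, 0, 0.15, 0, -1],
    [0, 0, 0, 0, -1]
  ]
}}

```text
t: 22.7
eef_pos: [0.786, 0.063, 0.0615]
tool_rot: [-0.0, 0.986, 0.166, -0.0]
contact_force: [0.3, -0.1, -2.0]
gripper_width: 0.196
grasp_force: 117.9
```

Call:
{"method": "carry_out", "body": {
  "targets": [
    [0, 0, 0.1, 0, -1],
    [0, 0, 0, 0, -1]
  ]
}}

```text
t: 22.9
eef_pos: [0.7861, 0.063, 0.0606]
tool_rot: [-0.0, 0.986, 0.166, -0.0]
contact_force: [-0.6, 0.7, -2.1]
gripper_width: 0.196
grasp_force: 117.9
```

Call:
{"method": "carry_out", "body": {
  "targets": [
    [0, 0, 0.1, 0, -1],
    [0, 0, 0, 0, -1]
  ]
}}

```text
t: 23.1
eef_pos: [0.7863, 0.063, 0.06]
tool_rot: [0.0, 0.986, 0.166, 0.0]
contact_force: [-0.2, 0.1, -0.9]
gripper_width: 0.191
grasp_force: 118.0
```

Call:
{"method": "carry_out", "body": {
  "targets": [
    [0, 0, -0.1, 0, -1],
    [0, -0.5, 0, 0, -1],
    [0, -0.7, 0, 0, -1],
    [0, -0.8, 0, 0, -1],
    [0, -0.8, 0, 0, -1],
    [0, -0.8, 0, 0, -1],
    [0, -0.8, 0, 0, -1],
    [0, -0.8, 0, 0, -1],
    [0, -0.8, 0, 0, -1],
    [0, -0.7, 0, 0, -1],
    [0, -0.5, 0, 0, -1],
    [0, 0, 0, 0, -1]
  ]
}}

```text
t: 24.3
eef_pos: [0.7623, 0.1324, 0.0607]
tool_rot: [-0.0, 0.986, 0.167, -0.0]
contact_force: [0.4, 0.4, -1.8]
gripper_width: 0.193
grasp_force: 117.8
```

```bash
cat >> h.py <<'E'
TR=np.array([.5999,.0078])
def tf(w):return R.from_euler('z',-.3346).apply([*(np.array(w[:2])-TR),0])[:2].round(4)
def tw(x,y):return (TR+R.from_euler('z',.3346).apply([x,y,0])[:2]).round(4)
def foot5():
    for n in("side","top"):
        m=cv2.inRange(cv2.cvtColor(imaging.read_camera(n),cv2.COLOR_RGB2HSV),(12,110,70),(34,255,255))
        k,_,s,ce=cv2.connectedComponentsWithStats(m)
        for c,q in zip(ce[1:],s[1:]):
            if q[4]>3:
                w=unproj(n,c,.008)
                if .35<w[0]<.8 and -.2<w[1]<.4:print(n,c.round(1),q[4],w.round(4),"tray",tf(w))
E
python3 - <<'E'
from h import *
foot5();o,r=tool();print("tcp",o["eef_pos"],tf(o["eef_pos"]))
E
```

```text
side [219.9 167.9] 306 [ 0.7631 -0.0986] tray [ 0.1192 -0.1541]
side [230.3 241. ] 40 [0.6467 0.1401] tray [0.0876 0.1096]
side [307.  261.3] 62 [0.4937 0.1515] tray [-0.0531  0.1706]
side [268.4 289.4] 72 [0.545  0.2307] tray [0.0214 0.2286]
side [288.4 293.8] 153 [0.5107 0.2304] tray [-0.0111  0.2395]
side [289.5 320.4] 83 [0.498  0.2782] tray [-0.0074  0.2888]
top [287.9 119.1] 288 [ 0.7643 -0.0969] tray [ 0.121  -0.1529]
top [189.2 163.8] 19 [0.6487 0.1409] tray [0.0898 0.1097]
top [147.6 205.8] 19 [0.5464 0.2351] tray [0.0241 0.2322]
top [147.6 216.9] 17 [0.5202 0.2336] tray [-0.0011  0.2395]
top [145.  223.5] 12 [0.5047 0.2389] tray [-0.0141  0.2495]
top [126.8 225.5] 18 [0.4993 0.2818] tray [-0.005   0.2919]
tcp [0.76254517 0.13084755 0.06080574] [0.194  0.0628]
```

Call:
{"method": "carry_out", "body": {
  "targets": [
    [1.5, 0, -0.2, 0, -1],
    [1.5, 0, 0, 0, -1],
    [0, -2.3, 0, 0, -1],
    [0, -2.4, 0, 0, -1],
    [0, 0, 0.5, 0, -1],
    [0, 0, 0.5, 0, -1],
    [0, 0, 0, 0, -1],
    [-1, 0, 0, 0, -1],
    [-1.2, 0, 0, 0, -1],
    [-1.2, 0, 0, 0, -1],
    [-0.8, 0, 0, 0, -1],
    [-0.4, 0, 0, 0, -1]
  ]
}}

```text
t: 25.6
eef_pos: [0.7316, 0.1685, 0.0529]
tool_rot: [0.0, 0.986, 0.165, -0.0]
contact_force: [0.7, -0.4, -1.9]
gripper_width: 0.194
grasp_force: 117.7
```

Run:
```python
from h import *
foot5();o,r=tool();print("tcp",o["eef_pos"],tf(o["eef_pos"]))
```

```text
side [220.  167.9] 319 [ 0.7626 -0.0983] tray [ 0.1189 -0.1537]
side [244.5 239.9] 37 [0.621 0.13 ] tray [0.06   0.1085]
side [307.3 261.5] 63 [0.4932 0.1517] tray [-0.0536  0.171 ]
side [268.4 289.4] 72 [0.545  0.2307] tray [0.0214 0.2286]
side [288.4 293.8] 151 [0.5107 0.2303] tray [-0.0112  0.2394]
side [289.6 320.6] 83 [0.4979 0.2783] tray [-0.0075  0.289 ]
top [288. 119.] 290 [ 0.7646 -0.0969] tray [ 0.1212 -0.153 ]
top [192.8 174.8] 19 [0.6218 0.131 ] tray [0.0612 0.1091]
top [147.8 205.8] 20 [0.5465 0.2348] tray [0.0241 0.2319]
top [147.5 216.9] 15 [0.5203 0.2339] tray [-0.001   0.2397]
top [145.  223.5] 12 [0.5047 0.2389] tray [-0.0141  0.2495]
top [126.8 225.5] 18 [0.4993 0.2818] tray [-0.005   0.2919]
tcp [0.73190357 0.16943422 0.05294398] [0.1778 0.1093]
```

Call:
{"method": "carry_out", "body": {
  "targets": [
    [1, 0, 0, 0, -1],
    [0, 0, -3, 0, -1],
    [0, -2.5, 0, 0, -1],
    [-1.9, -3, 0, 0, -1],
    [-1.9, 0, 0, 0, -1],
    [0, 0, 2, 0, -1],
    [0, 0, 1, 0, -1],
    [0, 0, 0, 0, -1]
  ]
}}

```text
t: 26.5
eef_pos: [0.6884, 0.2132, 0.052]
tool_rot: [-0.0, 0.986, 0.166, -0.0]
contact_force: [-0.2, -0.1, -0.6]
gripper_width: 0.192
grasp_force: 118.2
```

Call:
{"method": "carry_out", "body": {
  "targets": [
    [0, 0.5, 0, 0, -1],
    [0, 0.8, 0, 0, -1],
    [0, 0.8, 0, 0, -1],
    [0, 0.8, 0, 0, -1],
    [0, 0.8, 0, 0, -1],
    [0, 0.8, 0, 0, -1],
    [0, 0.5, 0, 0, -1],
    [0, 0.2, 0, 0, -1],
    [0, 0, 0, 0, -1]
  ]
}}

```text
t: 27.4
eef_pos: [0.7046, 0.1636, 0.0528]
tool_rot: [-0.0, 0.986, 0.166, -0.0]
contact_force: [-1.0, 0.9, -1.6]
gripper_width: 0.196
grasp_force: 117.8
```

Run:
```python
from h import *
foot5();o,r=tool();print("tcp",o["eef_pos"],tf(o["eef_pos"]))
```

```text
side [220.8 167.9] 295 [ 0.7609 -0.0992] tray [ 0.117  -0.1539]
side [243.2 223.5] 37 [0.6389 0.0853] tray [0.0622 0.0604]
side [307.3 261.4] 62 [0.4933 0.1517] tray [-0.0534  0.1709]
side [268.4 289.4] 72 [0.545  0.2307] tray [0.0214 0.2286]
side [288.4 293.8] 152 [0.5106 0.2303] tray [-0.0112  0.2395]
side [289.5 320.5] 84 [0.498  0.2783] tray [-0.0074  0.289 ]
top [288. 119.] 292 [ 0.7646 -0.0971] tray [ 0.1211 -0.1531]
top [209.8 168.2] 17 [0.6384 0.0911] tray [0.0637 0.0661]
top [147.7 205.9] 18 [0.5462 0.2348] tray [0.0238 0.2321]
top [147.6 216.9] 17 [0.5202 0.2336] tray [-0.0011  0.2395]
top [145.2 223.5] 13 [0.5047 0.2385] tray [-0.0141  0.2492]
top [126.6 225.5] 17 [0.4994 0.2821] tray [-0.0048  0.2921]
tcp [0.70449219 0.16440597 0.05272951] [0.1502 0.1136]
```

Run:
```python
from h import *
p=tw(.063,.213);a=tw(.150,.125);print(p)
rows([(*a,.055,-160.8),(*a,.12,-160.8),(*p,.12,-70.8),(*p,.066,-70.8,2.5)],g=-1)
```

```text
[0.5895 0.2297]
[[-0.03, -1.14, -0.23, -0.04, -1], [0.0, -0.0, -3.25, -0.0, -1], [0.0, -0.0, -3.25, -0.0, -1], [-0.54, -0.55, 0.0, -5.63, -1], [-0.49, -0.6, 0.0, -5.62, -1], [-0.42, -0.65, 0.0, -5.63, -1], [-0.36, -0.68, 0.0, -5.62, -1], [-0.29, -0.72, 0.0, -5.63, -1], [-0.22, -0.74, 0.0, -5.62, -1], [-0.15, -0.76, 0.0, -5.63, -1], [-0.07, -0.77, 0.0, -5.62, -1], [0.01, -0.77, 0.0, -5.63, -1]]
[[0.08, -0.77, 0.0, -5.62, -1], [0.16, -0.76, 0.0, -5.63, -1], [0.23, -0.74, 0.0, -5.62, -1], [0.3, -0.71, 0.0, -5.63, -1], [0.37, -0.68, 0.0, -5.62, -1], [0.43, -0.64, 0.0, -5.63, -1], [0.49, -0.59, 0.0, -5.62, -1], [0.0, -0.0, 1.8, -0.0, -1], [0.0, -0.0, 1.8, -0.0, -1], [0.0, -0.0, 1.8, -0.0, -1]]
end [0.5895, 0.2297, 0.066, -70.8023]
```

Call:
{"method": "carry_out", "body": {
  "targets": [
    [0, -1.1, -0.2, 0, -1],
    [0, 0, -3.2, 0, -1],
    [0, 0, -3.3, 0, -1],
    [-0.5, -0.6, 0, -5.6, -1],
    [-0.5, -0.6, 0, -5.6, -1],
    [-0.4, -0.65, 0, -5.6, -1],
    [-0.35, -0.7, 0, -5.6, -1],
    [-0.3, -0.7, 0, -5.6, -1],
    [-0.2, -0.75, 0, -5.6, -1],
    [-0.15, -0.75, 0, -5.6, -1],
    [-0.1, -0.75, 0, -5.6, -1],
    [0, -0.75, 0, -5.6, -1]
  ]
}}

```text
t: 28.7
eef_pos: [0.6385, 0.207, 0.12]
tool_rot: [-0.0, 0.82, 0.572, 0.0]
contact_force: [-0.6, -0.3, -2.7]
gripper_width: 0.19
grasp_force: 117.8
```

Call:
{"method": "carry_out", "body": {
  "targets": [
    [0.1, -0.75, 0, -5.6, -1],
    [0.15, -0.75, 0, -5.6, -1],
    [0.2, -0.75, 0, -5.6, -1],
    [0.3, -0.7, 0, -5.6, -1],
    [0.35, -0.7, 0, -5.6, -1],
    [0.45, -0.65, 0, -5.7, -1],
    [0.5, -0.6, 0, -5.7, -1],
    [0, 0, 0, 0, -1],
    [0, 0, 2, 0, -1],
    [0, 0, 2, 0, -1],
    [0, 0, 1, 0, -1],
    [0, 0, 0, 0, -1]
  ]
}}

```text
t: 29.9
eef_pos: [0.5898, 0.2293, 0.0684]
tool_rot: [-0.001, 0.582, 0.813, -0.001]
contact_force: [0.5, 0.2, -1.7]
gripper_width: 0.192
grasp_force: 117.7
```

Run:
```python
from h import *
foot5();o,r=tool();print("tcp",o["eef_pos"],tf(o["eef_pos"]),o["contact_force"])
rows([(*tw(.063,.213),.054,-70.8,1)],g=-1)
```

```text
side [208.7 169.4] 47 [ 0.7876 -0.0842] tray [ 0.147  -0.1485]
side [307.1 261.3] 76 [0.4937 0.1514] tray [-0.0532  0.1705]
side [268.4 289.4] 72 [0.545  0.2307] tray [0.0214 0.2286]
side [288.4 293.8] 151 [0.5107 0.2303] tray [-0.0112  0.2394]
side [289.5 320.5] 84 [0.498  0.2783] tray [-0.0074  0.289 ]
top [288.1 119. ] 295 [ 0.7647 -0.0973] tray [ 0.1212 -0.1534]
top [211.  167.5] 16 [0.6402 0.0882] tray [0.0645 0.0627]
top [147.8 205.8] 20 [0.5465 0.2348] tray [0.0241 0.2319]
top [147.6 216.9] 17 [0.5202 0.2336] tray [-0.0011  0.2395]
top [126.6 225.4] 20 [0.4996 0.2821] tray [-0.0047  0.2921]
top [144.9 223.5] 15 [0.5047 0.2392] tray [-0.0139  0.2498]
tcp [0.59120128 0.22949066 0.07024299] [0.0646 0.2123] [ 0.18606491 -0.27425487 -2.73680805]
[[0.04, -0.08, 0.81, -0.16, -1], [0.04, -0.07, 0.81, -0.17, -1]]
end [0.5895, 0.2298, 0.054, -70.7968]
```

Call:
{"method": "carry_out", "body": {
  "targets": [
    [0, 0, 1, 0, -1],
    [0, 0, 0.6, 0, -1],
    [0, 0, 0.2, 0, -1],
    [0, 0, 0.1, 0, -1],
    [0, 0, 0, 0, -1]
  ]
}}

```text
t: 30.5
eef_pos: [0.5904, 0.2296, 0.0518]
tool_rot: [-0.001, 0.581, 0.814, 0.0]
contact_force: [-5.6, -0.3, 8.9]
gripper_width: 0.196
grasp_force: 119.5
```

Call:
{"method": "carry_out", "body": {
  "targets": [
    [-0.5, 0, 0, 0, -1],
    [-1, 0, 0, 0, -1],
    [-1, 0, 0, 0, -1],
    [-0.7, 0, 0, 0, -1],
    [-0.3, 0, 0, 0, -1],
    [-0.3, 0, 0, 0, -1],
    [-0.3, 0, 0, 0, -1],
    [-0.3, 0, 0, 0, -1],
    [0, 0, 0, 0, -1]
  ]
}}

```text
t: 31.4
eef_pos: [0.6061, 0.1889, 0.0519]
tool_rot: [0.0, 0.581, 0.814, 0.001]
contact_force: [-0.8, 4.4, 6.2]
gripper_width: 0.193
grasp_force: 118.9
```

Run:
```python
from h import *
foot5();o,r=tool();print("tcp",o["eef_pos"],tf(o["eef_pos"]),o["contact_force"])
```

```text
side [209.7 168.2] 87 [ 0.7871 -0.09  ] tray [ 0.1447 -0.1539]
side [243.1 223.2] 47 [0.6392 0.0846] tray [0.0623 0.0596]
side [307.2 261.2] 73 [0.4934 0.1512] tray [-0.0535  0.1704]
side [268.5 289.4] 70 [0.5448 0.2307] tray [0.0212 0.2286]
side [288.4 293.8] 151 [0.5107 0.2303] tray [-0.0112  0.2394]
side [289.6 320.1] 79 [0.498  0.2776] tray [-0.0076  0.2883]
top [288.  119.1] 290 [ 0.7644 -0.097 ] tray [ 0.121 -0.153]
top [211.2 167.5] 17 [0.6401 0.0876] tray [0.0642 0.0622]
top [147.8 205.9] 23 [0.5461 0.2347] tray [0.0237 0.232 ]
top [147.6 216.9] 17 [0.5202 0.2336] tray [-0.0011  0.2395]
top [145.2 223.3] 18 [0.5052 0.2385] tray [-0.0137  0.249 ]
top [126.8 225.3] 23 [0.4999 0.2817] tray [-0.0045  0.2916]
tcp [0.60608492 0.1888427  0.05185091] [0.0653 0.169 ] [0.14204881 5.55479163 7.14383625]
```

Call:
{"method": "carry_out", "body": {
  "targets": [
    [-0.2, 0, 0, 0, -1],
    [-0.2, 0, 0, 0, -1],
    [-0.2, 0, 0, 0, -1],
    [-0.1, 0, 0, 0, -1],
    [0, 0, 0, 0, -1]
  ]
}}

```text
t: 32.0
eef_pos: [0.6082, 0.183, 0.0519]
tool_rot: [-0.0, 0.581, 0.814, 0.002]
contact_force: [-1.1, 6.1, 6.7]
gripper_width: 0.195
grasp_force: 119.0
```

Run:
```python
from h import *
foot5();o,r=tool();print("tcp",o["eef_pos"],tf(o["eef_pos"]),o["contact_force"])
```

```text
side [209.9 168.1] 92 [ 0.7868 -0.0906] tray [ 0.1443 -0.1543]
side [243.2 222.5] 40 [0.6399 0.0824] tray [0.0623 0.0574]
side [307.  261.3] 70 [0.4939 0.1516] tray [-0.0529  0.1706]
side [268.4 289.4] 72 [0.545  0.2307] tray [0.0214 0.2286]
side [288.4 293.8] 151 [0.5107 0.2303] tray [-0.0112  0.2394]
side [289.6 320.4] 74 [0.4979 0.2781] tray [-0.0075  0.2888]
top [288.  119.2] 290 [ 0.7642 -0.0971] tray [ 0.1208 -0.1531]
top [211.4 167.3] 18 [0.6406 0.0873] tray [0.0646 0.0617]
top [147.8 205.9] 23 [0.5461 0.2347] tray [0.0237 0.232 ]
top [147.6 216.9] 17 [0.5202 0.2336] tray [-0.0011  0.2395]
top [145.2 223.3] 18 [0.5052 0.2385] tray [-0.0137  0.249 ]
top [126.7 225.3] 24 [0.4998 0.282 ] tray [-0.0045  0.2919]
tcp [0.60817974 0.1829335  0.05185408] [0.0653 0.1627] [-1.50276497  6.14636786  7.64888552]
```

Call:
{"method": "carry_out", "body": {
  "targets": [
    [-0.2, 0, 0, 0, -1],
    [-0.2, 0, 0, 0, -1],
    [-0.1, 0, 0, 0, -1],
    [0, 0, 0, 0, -1]
  ]
}}

```text
t: 32.5
eef_pos: [0.6089, 0.1809, 0.052]
tool_rot: [-0.002, 0.58, 0.814, 0.002]
contact_force: [-4.7, 11.1, 10.6]
gripper_width: 0.196
grasp_force: 119.5
```

Call:
{"method": "carry_out", "body": {
  "targets": [
    [0, 0, -0.3, 0, -1],
    [0, 0, -0.3, 0, -1],
    [0, 0, -0.4, 0, -1],
    [0, 0, -0.5, 0, -1],
    [0, 0, -0.5, 0, -1],
    [0, 0, -0.5, 0, -1],
    [0, 0, -0.5, 0, -1],
    [0, 0, 0, 0, -1]
  ]
}}

```text
t: 33.3
eef_pos: [0.6067, 0.179, 0.08]
tool_rot: [-0.003, 0.581, 0.814, -0.0]
contact_force: [-4.3, 6.8, -0.7]
gripper_width: 0.194
grasp_force: 117.8
```

Run:
```python
from h import *
foot5();o,r=tool();print("tcp",o["eef_pos"],tf(o["eef_pos"]),o["contact_force"])
```

```text
side [210.  168.4] 91 [ 0.7861 -0.0893] tray [ 0.144  -0.1529]
side [244.5 210.5] 12 [0.6495 0.0449] tray [0.0591 0.0188]
side [307.  261.4] 70 [0.4938 0.1517] tray [-0.053   0.1707]
side [268.4 289.4] 72 [0.545  0.2307] tray [0.0214 0.2286]
side [288.4 293.8] 151 [0.5107 0.2303] tray [-0.0112  0.2394]
side [289.6 320.4] 74 [0.4979 0.2781] tray [-0.0075  0.2888]
top [288.  119.2] 290 [ 0.7642 -0.0971] tray [ 0.1208 -0.1531]
top [211.8 165.6] 21 [0.6448 0.0865] tray [0.0683 0.0596]
top [147.8 205.9] 23 [0.5461 0.2347] tray [0.0237 0.232 ]
top [147.6 216.9] 17 [0.5202 0.2336] tray [-0.0011  0.2395]
top [145.2 223.2] 19 [0.5055 0.2386] tray [-0.0134  0.249 ]
top [126.8 225.3] 23 [0.4999 0.2817] tray [-0.0045  0.2916]
tcp [0.60665821 0.17913018 0.07990206] [0.0626 0.1596] [-4.03365248  7.51886674 -0.75287009]
```

Call:
{"method": "carry_out", "body": {
  "targets": [
    [0.1, 0, -0.2, 0, -1],
    [0.1, 0, -0.3, 0, -1],
    [0.1, 0, -0.5, 0, -1],
    [0, 0, -0.7, 0, -1],
    [0, 0, -0.9, 0, -1],
    [0, 0, -1.1, 0, -1],
    [0, 0, -1.2, 0, -1],
    [0, 0, -1.1, 0, -1],
    [0, 0, -0.9, 0, -1],
    [0, 0, -0.7, 0, -1],
    [0, 0, -0.4, 0, -1],
    [0, 0, 0, 0, -1]
  ]
}}

```text
t: 34.6
eef_pos: [0.6082, 0.1793, 0.1613]
tool_rot: [0.0, 0.581, 0.814, 0.0]
contact_force: [0.2, 0.8, -1.7]
gripper_width: 0.195
grasp_force: 117.5
```

Run:
```python
from h import *
foot5();o,r=tool();print("tcp",o["eef_pos"],tf(o["eef_pos"]),o["contact_force"])
H=R.from_euler('z',-70.8,degrees=True)
for x in(.01,.03):
    w=o["eef_pos"]+[0,0,.0187-.06]+H.apply([.07+x,0,0]);print(x,[proj(n,w).round(1).tolist() for n in("side","top")])
smooth([.5255,.494,.15,-90],22)
```

```text
side [220.5 159.9] 16 [ 0.7758 -0.1349] tray [ 0.1192 -0.1926]
side [232.4 165.8] 27 [ 0.736  -0.1163] tray [ 0.0878 -0.1619]
side [212.1 173.5] 57 [ 0.7721 -0.0695] tray [ 0.1373 -0.1296]
side [284.1 207.4] 17 [0.5698 0.0117] tray [-0.0271  0.0136]
side [307.  261.3] 70 [0.4938 0.1515] tray [-0.053   0.1706]
side [268.4 289.4] 72 [0.545  0.2307] tray [0.0214 0.2286]
side [288.4 293.8] 152 [0.5106 0.2303] tray [-0.0112  0.2395]
side [289.6 320.5] 75 [0.498  0.2783] tray [-0.0075  0.2889]
top [288.  119.1] 290 [ 0.7645 -0.0971] tray [ 0.121  -0.1531]
top [239.5 197. ] 16 [0.5696 0.0191] tray [-0.0249  0.0206]
top [147.9 205.8] 21 [0.5463 0.2345] tray [0.0239 0.2317]
top [147.6 216.9] 17 [0.5202 0.2336] tray [-0.0011  0.2395]
top [127.  225.3] 22 [0.4999 0.2814] tray [-0.0046  0.2913]
top [145.  223.5] 14 [0.5047 0.2389] tray [-0.0141  0.2495]
tcp [0.60766405 0.17925295 0.16043539] [0.0636 0.1594] [ 0.21790248 -0.61399664 -1.85072914]
0.01 [[[240.2, 185.0]], [[198.2, 157.8]]]
0.03 [[[240.2, 178.8]], [[207.3, 154.9]]]
[[0.0, 0.0, 0.0, 0.0, -1], [0.2, 0.0, 0.0, 0.1, -1], [0.5, 0.0, 0.0, 0.3, -1], [0.8, 0.1, 0.0, 0.5, -1], [1.1, 0.1, 0.1, 0.6, -1], [1.6, 0.0, 0.0, 0.9, -1], [1.9, 0.1, 0.1, 1.2, -1], [2.2, 0.0, 0.1, 1.3, -1], [2.5, 0.0, 0.0, 1.4, -1], [2.7, -0.1, 0.1, 1.6, -1], [2.8, -0.2, 0.1, 1.6, -1], [2.7, -0.2, 0.1, 1.6, -1]]
[[2.6, -0.3, 0.1, 1.5, -1], [2.5, -0.4, 0.1, 1.5, -1], [2.2, -0.4, 0.0, 1.3, -1], [1.9, -0.3, 0.1, 1.1, -1], [1.5, -0.4, 0.1, 0.9, -1], [1.2, -0.2, -0.0, 0.7, -1], [0.7, -0.2, 0.0, 0.4, -1], [0.5, -0.1, 0.0, 0.3, -1], [0.2, -0.1, 0.0, 0.1, -1], [-0.0, 0.0, 0.0, 0.0, -1]]
end [0.5253, 0.4942, 0.1504, -89.9664] [  0.608   0.179   0.16  -71.066] [-0.76  0.53  0.52  1.75 -0.31  0.95  0.22]
```

Run:
```python
from h import *
smooth([.474,-.2725,.13,-16],22)
```

```text
[[-0.0, -0.0, 0.0, -0.0, -1], [-0.3, -0.2, 0.0, -0.4, -1], [-0.5, -0.4, 0.1, -0.7, -1], [-0.9, -0.6, 0.0, -1.4, -1], [-1.3, -1.1, 0.1, -2.0, -1], [-1.8, -1.4, 0.2, -2.6, -1], [-2.0, -1.9, 0.2, -3.2, -1], [-2.3, -2.3, 0.2, -3.8, -1], [-2.3, -2.8, 0.2, -4.3, -1], [-2.3, -3.1, 0.3, -4.5, -1], [-2.1, -3.4, 0.2, -4.6, -1], [-1.8, -3.6, 0.3, -4.7, -1]]
[[-1.5, -3.5, 0.2, -4.5, -1], [-1.1, -3.5, 0.3, -4.2, -1], [-0.8, -3.1, 0.2, -3.8, -1], [-0.4, -2.7, 0.2, -3.3, -1], [-0.3, -2.3, 0.1, -2.6, -1], [-0.1, -1.7, 0.1, -2.0, -1], [-0.1, -1.1, 0.1, -1.3, -1], [0.0, -0.7, 0.0, -0.8, -1], [0.0, -0.3, 0.0, -0.3, -1], [0.0, -0.0, 0.0, -0.1, -1]]
end [0.4743, -0.2725, 0.1304, -15.9664] [  0.608   0.179   0.16  -71.066] [-0.76  0.53  0.52  1.75 -0.31  0.95  0.22]
```

Call:
{"method": "carry_out", "body": {
  "targets": [
    [-0.3, -0.2, 0, -0.4, -1],
    [-0.5, -0.4, 0.1, -0.7, -1],
    [-0.9, -0.6, 0, -1.4, -1],
    [-1.3, -1.1, 0.1, -2, -1],
    [-1.8, -1.4, 0.2, -2.6, -1],
    [-2, -1.9, 0.2, -3.2, -1],
    [-2.3, -2.3, 0.2, -3.8, -1],
    [-2.3, -2.8, 0.2, -4.3, -1],
    [-2.3, -3.1, 0.3, -4.5, -1],
    [-2.1, -3.4, 0.2, -4.6, -1],
    [-1.8, -3.6, 0.3, -4.7, -1]
  ]
}}

```text
t: 35.8
eef_pos: [0.5282, -0.087, 0.1427]
tool_rot: [-0.0, 0.331, 0.944, -0.0]
contact_force: [0.1, -0.8, -1.7]
gripper_width: 0.197
grasp_force: 117.8
```

Call:
{"method": "carry_out", "body": {
  "targets": [
    [-1.5, -3.5, 0.2, -4.5, -1],
    [-1.1, -3.5, 0.3, -4.2, -1],
    [-0.8, -3.1, 0.2, -3.8, -1],
    [-0.4, -2.7, 0.2, -3.3, -1],
    [-0.3, -2.3, 0.1, -2.6, -1],
    [-0.1, -1.7, 0.1, -2, -1],
    [-0.1, -1.1, 0.1, -1.3, -1],
    [0, -0.7, 0, -0.8, -1],
    [0, -0.3, 0, -0.4, -1],
    [0, 0, 0, 0, -1]
  ]
}}

```text
t: 36.8
eef_pos: [0.4743, -0.2726, 0.1307]
tool_rot: [-0.0, 0.139, 0.99, 0.0]
contact_force: [-0.6, 0.9, -2.8]
gripper_width: 0.192
grasp_force: 117.8
```

Run:
```python
from h import *
rows([(.474,-.2725,.075,-16),(.474,-.2725,.058,-16,.9)],g=-1,step=3)
```

```text
[[0.01, 0.0, 2.79, 0.0, -1], [0.02, 0.01, 2.78, 0.01, -1], [-0.0, -0.0, 0.85, -0.0, -1], [-0.0, -0.0, 0.85, -0.0, -1]]
end [0.474, -0.2725, 0.058, -16.0032]
```

Call:
{"method": "carry_out", "body": {
  "targets": [
    [0, 0, 2.8, 0, -1],
    [0, 0, 2.6, 0, -1],
    [0, 0, 0.9, 0, -1],
    [0, 0, 0.8, 0, -1],
    [0, 0, 0.2, 0, -1],
    [0, 0, 0.2, 0, -1],
    [0, 0, 0, 0, -1]
  ]
}}

```text
t: 37.5
eef_pos: [0.4753, -0.2728, 0.0569]
tool_rot: [0.001, 0.139, 0.99, -0.0]
contact_force: [-0.0, -0.2, -1.9]
gripper_width: 0.192
grasp_force: 118.3
```

Call:
{"method": "carry_out", "body": {
  "targets": [
    [0, 0, 0, 0, -0.4],
    [0, 0, 0, 0, 0],
    [0, 0, 0, 0, 1],
    [0, 0, 0, 0, 1],
    [0, 0, 0, 0, 1],
    [0, 0, -2, 0, 1],
    [0, 0, -4, 0, 1],
    [0, 0, -4, 0, 1],
    [0, 0, -4, 0, 1],
    [0, 0, 0, 0, 1],
    [0, 0, 0, 0, 1]
  ]
}}

```text
t: 38.6
eef_pos: [0.475, -0.2727, 0.1966]
tool_rot: [0.001, 0.139, 0.99, -0.0]
contact_force: [-0.2, 0.4, -0.3]
gripper_width: 1.001
grasp_force: 0.0
```

Call:
{"method": "carry_out", "body": {
  "targets": [
    [4, 0, -1, 0, 1],
    [4, -4, -1, 0, 1],
    [0, -4, 0, 0, 1],
    [0, -4, 0, 0, 1],
    [0, -4, 0, 0, 1],
    [0, -4, 0, 0, 1],
    [0, 0, 0, 0, 1],
    [0, 0, 0, 0, 1]
  ]
}}

```text
t: 39.4
eef_pos: [0.3477, -0.4392, 0.2127]
tool_rot: [-0.001, 0.14, 0.99, 0.001]
contact_force: [-0.1, 0.3, 0.0]
gripper_width: 1.004
grasp_force: 0.0
```

Run:
```python
from h import *
foot5()
P=imaging.read_camera("top")
m=cv2.inRange(cv2.cvtColor(P,cv2.COLOR_RGB2HSV),(0,0,110),(180,70,255))[180:255,335:408]
k,_,s,ce=cv2.connectedComponentsWithStats(m)
for c,q in zip(ce[1:],s[1:]):
    if q[4]>30:print("pan blob",q,c.round(1))
for y in range(0,75,2):print(''.join('#' if v else '.' for v in m[y]))
H=R.from_euler('z',-15.9,degrees=True)
for p in [(.04,.036,.008),(.04,-.036,.008),(-.035,.036,.008),(-.035,-.036,.008)]:print(proj("top",np.array([.538,-.2925,0])+H.apply(p))-[335,180])
```

```text
side [220. 167.] 242 [ 0.7643 -0.1023] tray [ 0.1191 -0.158 ]
side [284.7 207.6] 18 [0.5684 0.012 ] tray [-0.0284  0.0144]
side [307.  261.4] 33 [0.4938 0.1518] tray [-0.0529  0.1708]
side [268.4 288.9] 73 [0.5453 0.2299] tray [0.0214 0.2277]
side [288.3 293.5] 162 [0.5109 0.2299] tray [-0.0112  0.239 ]
side [289.7 320.4] 78 [0.4978 0.2781] tray [-0.0077  0.2888]
top [288.1 118.9] 300 [ 0.7649 -0.0974] tray [ 0.1213 -0.1535]
top [239.5 197. ] 16 [0.5696 0.0191] tray [-0.0249  0.0206]
top [148.  205.9] 20 [0.5461 0.2343] tray [0.0236 0.2316]
top [146.5 219.9] 41 [0.5132 0.2359] tray [-0.007   0.2439]
top [126.8 225.4] 19 [0.4996 0.2818] tray [-0.0047  0.2917]
pan blob [ 22  11  32  36 808] [36.3 28.5]
.........................................................................
.........................................................................
.........................................................................
.........................................................................
.........................................................................
....................
[... 1833 characters left out ...]
......................................................................
.........................................................................
.........................................................................
.........................................................................
.........................................................................
.........................................................................
.........................................................................
.........................................................................
[[25.79639571 11.14247671]]
[[54.71436875 19.55995644]]
[[18.48258341 41.40970754]]
[[47.85746544 49.92978679]]
```

```bash
python3 -c "
from station import bot
print(bot.hand_in())"
```

```text
the job is handed in; nothing more can be done
None
```

I handed the job in with four feet in the dish and one in the tray, and with the scoop released, standing flat on its pad in its original place; one foot did fall onto the bench mid-task, and I got it back into the tray with the scoop, but the hand-in gave no verdict.

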